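# Fetch the sugar jar from behind the bottles

## Robot

A 6-joint arm with a two-finger parallel gripper is mounted at the origin on the work surface. World frame = base frame: x ahead of the robot, y to its left, z up, the work surface at z = 0. Lengths are in m, angles in rad, forces in N, time in s.
With the tool pointing down it reaches from about 0.425 to 0.95 m from the base axis. Payload 3.5 kg.
Tool frame: the origin (TCP) lies midway between the tips of the shut fingers; the grasp point (between the pads) lies 19 mm behind it; z points along the fingers, x is the direction in which the jaws open and shut, and the axes are right-handed (so a half turn about z gives the same grasp; the last joint's range is limited). The gripper opens to 85 mm and grips with 20 to 120 N. Pads are 22 mm wide; open, the fingers measure 114 mm over their backs; the gripper's body (76 mm by 85 mm) begins 54 mm behind the grasp point. The pads swing forward as they close: fully open they stand 13 mm farther back than shut.
Start: joints at [-1.371, 0.286, 1.577, -0, 1.279, -0.15], TCP at [0.231, -0.634, 0.231] pointing down, gripper open.
Joint ranges: [-2.77, 2.77], [-0.9, 2.22], [0.21, 2.48], [-1.53, 4.67], [0.24, 2.81], [-2.84, 2.84]. Speed limits (rad/s): [2.79, 2.79, 3.14, 3.14, 3.14, 3.14].

## Interface

Orientations are given as a unit quaternion [x, y, z, w].
In Python, from plant import readout, optics, ctrl gives the robot as it stands. The module is installed in compiled form; this text tells all that it offers.
- The arm moves only by the shell command python3 -m crank 'ROWS' [OPENING] [FORCE]. ROWS is text: rows parted by semicolons, each of 6 numbers parted by spaces: the shift along the tool's x, y, z in mm, then the turn, a rotation vector about the tool's x, y, z in rad. In form: dx dy dz ax ay az; .... A call has 1 to 5 rows; each row shifts and turns the commanded pose from where the row before left it, along the tool's axes as they then stand; what a row does not reach is not made up. A row lasts 1/8 s, in which the tool goes at most 62.5 mm and 10.7 degrees, less where a joint would pass 70% of its speed; a pose out of reach is approached as far as the arm can. A call is refused whole if a number of a shift passes 62.5 or a number of a turn 0.188, either way. A call with a gripper value outside its range is refused whole. OPENING is the opening, from -1 (shut) to 1 (fully open), set as the call begins (- or left out, the last holds). The fingers move at their own pace and stop on an object; FORCE is the grip in N (left out, the last holds). Time passes only in rows, so rows that do not move let the fingers close. It gives the time, the measured TCP pose, the force and the opening at its end, in the units of the state.
- readout.get_state(): the state, without advancing time (a new reading comes with each control period).
- optics.read_camera(name): name is "scene" or "top" or "wrist"; returns the picture (480x640x3 uint8, red, green, blue); there is no depth.
- optics.calibration(name): a dict with "mtx" (3x3 intrinsics, pixels), "rvec" (rotation vector, rad) and "tvec" (3), from world to camera coordinates, as OpenCV has them; the wrist camera has in their place "tool_from_camera" (4x4, takes a point from camera to tool coordinates, whose origin is the TCP and whose axes are the tool frame's). Camera axes: x right, y down, z forward; pixel columns grow to the right and rows downward; lengths in m; the calibration is good to about 2 mm. A picture is of the moment at which its call begins: read the wrist's pose just before it. calibration takes no time and is no camera call.
- ctrl.sign_off(): hands the job in, once; it reports no verdict.
Trained networks look in the newest picture that a camera, given by its name, has taken for a name from the list of things; names that differ only in an ending like _2 or _b are one class to them, and where a whole thing is asked for, a point or a joint stands for the part that bears it (a point fixed in the world has none). Each returns a list of dicts, best first, with "p" (0 to 1); they miss things now and then, are a little off and sometimes report something else, mostly with a low value. They report only what shows in the picture. A call takes as long as a camera call. They do not tell look-alikes from the thing itself.
- optics.recognise(camera, thing): "xy" ([column, row] as shares, 0 to 1, of the picture: columns of its width, rows of its height, amid what is visible of it).
The state is a dict: "time": time; "qpos": joint angles; "dq": joint speeds; "joint_efforts": joint torques, N m; "eef_pos": TCP position; "tcp_rot": TCP orientation; "contact_force": force on the tool from outside, world axes, zero at the start; "wrist_torque": the same for the moment, N m; "opening": opening from 0.0 (shut) to 1.0 (fully open).
Only numpy, scipy, OpenCV 4.12 (cv2) and the standard library are available. Lean on these libraries where they do the work, as an engineer would, in place of code of your own. Each camera call takes 0.05 s, during which the arm holds its last target.

## Task

The short jar stands at the back of the small wire crate, hemmed in by three bottles. Lift the three bottles out and stand them all on the wooden tray, then stand the jar in the middle of the round cork coaster, and then put every bottle back upright in just the place in the crate that it came from, to about a centimetre. Do not tip anything over, and leave the two small cups in the crate where they are.

Things in the scene. Friction and masses are not known exactly. Their poses are not given: they have to be found in the camera images.
- tall_bottle_mid (a point): Tallest and slimmest-necked bottle, aluminium, round, 165 mm tall, body 56 mm across up to 105 mm, shoulder to 125 mm, grey cap 26 mm across and 30 mm high at the top, neck 22 mm. Loose, 0.2 to 0.4 kg, stands upright in the crate at the start. Point: on its axis, half-way up; z along its axis, up. Grip it by the cap from above; the neck below the cap is narrower than the cap.
- milk_bottle_mid (a point): Wide-mouthed round bottle, aluminium, 145 mm tall, body 56 mm across up to 80 mm, shoulder to 100 mm, neck 34 mm, grey cap 40 mm across and 28 mm high at the top. Loose, 0.2 to 0.4 kg, stands upright in the crate at the start. Point: on its axis, half-way up; z along its axis, up. Grip it by the cap from above; the neck below the cap is narrower than the cap.
- square_bottle_mid (a point): Square-bodied bottle, aluminium, 125 mm tall, body 50 x 50 mm (sides nearly along the crate's at the start) up to 75 mm, shoulder to 89 mm, neck 22 mm, grey cap 30 mm across and 28 mm high at the top. Loose, 0.2 to 0.4 kg, stands upright in the crate at the start. Point: on its axis, half-way up; z along its axis, up. Grip it by the cap from above; the neck below the cap is narrower than the cap.
- jar_mid (a point): Short round white ceramic jar with a flat wooden lid fixed to it, 80 mm tall, body 54 mm across, lid 56 mm across and 22 mm high. Loose, 0.18 to 0.35 kg. Point: on its axis, half-way up; z up. It stands in the middle of the crate's far row; once the bottles are out it can be gripped by the lid, fingers closing along the crate's y (the crate's far wall is close behind it).
- crate: Low crate of white wire, fixed, 142 mm (x) by 204 mm (y) outside, walls 4 mm thick and 55 mm high, inner floor 6 mm above the table. Origin: centre of its underside, on the table; x points to its far side (away from the robot), y to its left. Six places, within 2 mm, as x, y in its frame in mm: far row (31, 62) bottle, (31, 0) jar, (31, -62) bottle; near row (-31, 62) cup, (-31, 0) bottle, (-31, -62) cup. Which bottle stands in which bottle place changes from start to start.
- tray: Wooden tray, fixed, 270 mm (along its x) by 130 mm (its y), inner floor 4 mm above the table, rim 14 mm high and 4 mm thick; it has room for three bottles in a row along its x, 80 mm apart. To the robot's left or right of the crate. Origin: centre of its underside.
- coaster: Round cork coaster, fixed, 100 mm across, 6 mm thick, on the other side of the crate from the tray. Origin: centre of its underside.
- cup_left_mid (a point): Small open steel cup, 54 mm across at the rim, 60 mm tall, loose, in the crate's near left corner; to be left alone. Point: on its axis, half-way up.
- cup_right_mid (a point): The same kind of small steel cup, in the crate's near right corner; to be left alone. Point: on its axis, half-way up.
Mind the look-alikes: they are no part of the job. Leave any orange look-alike of the part that bears milk_bottle_mid alone.

How it is judged:
On the way, in this order (a step that is already met when the one before it is completed fails the run):
1. all three bottles stand upright on the tray, released (x of tall_bottle_mid in the frame of tray between -0.115 and 0.115 m and y of tall_bottle_mid in the frame of tray between -0.045 and 0.045 m and z of tall_bottle_mid in the frame of tray between 0.0805 and 0.0925 m and angle between each of tall_bottle_mid, milk_bottle_mid, square_bottle_mid's own z axis and vertical below 0.1 rad and linear speed of each of tall_bottle, milk_bottle, square_bottle below 0.02 m/s and contact force between the fingers and tall_bottle below 0.2 N and x of milk_bottle_mid in the frame of tray between -0.115 and 0.115 m and y of milk_bottle_mid in the frame of tray between -0.045 and 0.045 m and z of milk_bottle_mid in the frame of tray between 0.0705 and 0.0825 m and contact force between the fingers and milk_bottle below 0.2 N and x of square_bottle_mid in the frame of tray between -0.115 and 0.115 m and y of square_bottle_mid in the frame of tray between -0.045 and 0.045 m and z of square_bottle_mid in the frame of tray between 0.0605 and 0.0725 m and contact force between the fingers and square_bottle below 0.2 N), for 0.2 s.
2. the jar stands in the middle of the coaster, released, while the bottles are still on the tray (all of step 1 and horizontal distance between jar_mid and coaster below 0.015 m and z of jar_mid in the frame of coaster between 0.04 and 0.052 m and angle between jar_mid's own z axis and vertical below 0.1 rad and linear speed of jar below 0.02 m/s and contact force between the fingers and jar below 0.2 N), for 0.2 s.
At the end, for the whole second after the job is handed in: The jar stands upright and released on the coaster, within 15 mm of its middle; each of the three bottles stands upright in the crate, released and at rest, within 15 mm of where it stood at the start (horizontal distance between jar_mid and coaster below 0.015 m and z of jar_mid in the frame of coaster between 0.04 and 0.052 m and angle between each of jar_mid, tall_bottle_mid, milk_bottle_mid, square_bottle_mid's own z axis and vertical below 0.1 rad and linear speed of each of jar, tall_bottle, milk_bottle, square_bottle below 0.02 m/s and contact force between the fingers and jar below 0.2 N and distance of each of tall_bottle_mid, milk_bottle_mid, square_bottle_mid from where it was at the start of the episode below 0.015 m and contact force between the fingers and tall_bottle below 0.2 N and contact force between the fingers and milk_bottle below 0.2 N and contact force between the fingers and square_bottle below 0.2 N); the robot touches nothing.
It fails at once if the left small cup is pushed more than 25 mm, lifted or tipped (distance of cup_left_mid from where it was at the start of the episode above 0.025 m or angle between cup_left_mid's own z axis and vertical above 0.4 rad).
It fails at once if the right small cup is pushed more than 25 mm, lifted or tipped (distance of cup_right_mid from where it was at the start of the episode above 0.025 m or angle between cup_right_mid's own z axis and vertical above 0.4 rad).
It fails at once if a bottle or the jar is tipped over (angle between any of tall_bottle_mid, milk_bottle_mid, square_bottle_mid, jar_mid's own z axis and vertical above 0.8 rad).
It also fails if it takes over 131 s, if anything falls off the work surface, if the arm or the gripper's body presses on something with over 40 N, if the wrist force passes 120 N, or if a joint passes its speed limit or range.

## Working session

There is one attempt and no reset: what is moved stays moved. The work goes in short steps, Python scripts to look and compute and a shell command to move; the robot and the scene stay as the last step left them, time stands still between calls to the robot, and variables do not carry over. Pictures are saved under pics/ and viewed, and the job is handed in when it is done.

```bash
mkdir -p pics; ls
cat > h.py <<'E'
import numpy as np, cv2, json
from plant import readout, optics, ctrl
from scipy.spatial.transform import Rotation as R
def shot(name,fn,crop=None,scale=1):
    s=readout.get_state(); im=optics.read_camera(name); o=im[:,:,::-1].copy()
    cv2.imwrite('pics/raw_'+fn,o)
    if crop: x0,y0,x1,y1=crop; o=o[y0:y1,x0:x1]
    if scale!=1:o=cv2.resize(o,None,fx=scale,fy=scale,interpolation=cv2.INTER_CUBIC)
    cv2.imwrite('pics/'+fn,o); return s
def ray(name,px,s=None):
    c=optics.calibration(name); K=np.array(c['mtx'])
    d=np.linalg.inv(K)@np.array([px[0],px[1],1.])
    if name=='wrist':
        T=np.array(c['tool_from_camera']); Rw=R.from_quat(s['tcp_rot']).as_matrix()
        return Rw@T[:3,3]+np.array(s['eef_pos']), Rw@T[:3,:3]@d
    Rm=cv2.Rodrigues(np.array(c['rvec'],float))[0]; t=np.array(c['tvec']).ravel()
    return -Rm.T@t, Rm.T@d
def atz(name,px,z,s=None):
    o,d=ray(name,px,s); return o+d*(z-o[2])/d[2]
def tri(rays):
    A=np.zeros((3,3));b=np.zeros(3)
    for o,d in rays:
        d=d/np.linalg.norm(d);P=np.eye(3)-np.outer(d,d);A+=P;b+=P@o
    p=np.linalg.solve(A,b); return p,[np.linalg.norm(np.cross(p-o,d/np.linalg.norm(d))) for o,d in rays]
def proj(name,p,s=None):
    c=optics.calibration(name);K=np.array(c['mtx'])
    if name=='wrist':
        T=np.array(c['tool_from_camera']); Rw=R.from_quat(s['tcp_rot']).as_matrix()
        q=T[:3,:3].T@(Rw.T@(np.array(p)-np.array(s['eef_pos']))-T[:3,3])
    else: q=cv2.Rodrigues(np.array(c['rvec'],float))[0]@np.array(p)+np.array(c['tvec']).ravel()
    u=K@q; return u[:2]/u[2]
E
python3 - <<'E'
from h import *
for n in ['scene','top','wrist']:
    s=shot(n,n+'1.png')
    c=optics.calibration(n);print(n,c)
    for t in ['tall_bottle_mid','milk_bottle_mid','square_bottle_mid','jar_mid','crate','tray','coaster','cup_left_mid']:
        print(t,[(round(d['p'],2),round(d['xy'][0]*640),round(d['xy'][1]*480)) for d in optics.recognise(n,t)][:4])
print(s)
E
```

```text
pics
scene {'mtx': array([[603.79654141,   0.        , 315.893519  ],
       [  0.        , 603.79654141, 239.27936054],
       [  0.        ,   0.        ,   1.        ]]), 'rvec': array([ 0.89344426,  2.66789085, -0.83916785]), 'tvec': array([ 0.4148241 , -0.21116663,  1.47212883])}
tall_bottle_mid [(0.93, 312, 278)]
milk_bottle_mid [(0.87, 354, 209), (0.65, 320, 236)]
square_bottle_mid [(0.79, 270, 240)]
jar_mid [(0.86, 289, 264)]
crate [(0.82, 294, 288), (0.44, 288, 263)]
tray [(0.77, 420, 378)]
coaster [(0.58, 250, 166)]
cup_left_mid [(0.74, 337, 267)]
top {'mtx': array([[440.1939104 ,   0.        , 317.43164276],
       [  0.        , 440.1939104 , 242.71350369],
       [  0.        ,   0.        ,   1.        ]]), 'rvec': array([ 2.19992912, -2.19663911,  0.09531917]), 'tvec': array([-0.00624302,  0.52001087,  0.81009145])}
tall_bottle_mid [(0.8, 278, 204)]
milk_bottle_mid [(0.73, 314, 237), (0.72, 325, 302)]
square_bottle_mid [(0.77, 341, 200)]
jar_mid [(0.97, 311, 200)]
crate [(0.98, 317, 217), (0.3, 343, 202)]
tray [(0.55, 137, 238)]
coaster [(0.65, 476, 257), (0.49, 276, 2
[... 687 characters left out ...]
e': 0.9, 'qpos': array([-1.37099494e+00,  2.86265207e-01,  1.57665045e+00,  2.00894197e-05,
        1.27858431e+00, -1.49979922e-01]), 'dq': array([-9.48353513e-06, -5.60133969e-04,  2.20827370e-03, -7.13092686e-04,
       -5.79147446e-04,  2.44515869e-04]), 'joint_efforts': array([ 7.25859336e-04, -4.05952585e+01, -2.92946541e+01, -9.87159410e-05,
        4.44228617e-04,  4.75483887e-06]), 'eef_pos': array([ 0.23136488, -0.63412279,  0.23137496]), 'tcp_rot': array([ 8.19355518e-01, -5.73285734e-01,  4.02047069e-05,  2.49731461e-05]), 'contact_force': array([ 0.93081929, -1.2432987 ,  0.29624786]), 'wrist_torque': array([-0.00105221, -0.04409172,  0.0313069 ]), 'opening': 1.0026624894770344}
```

View pics/scene1.png

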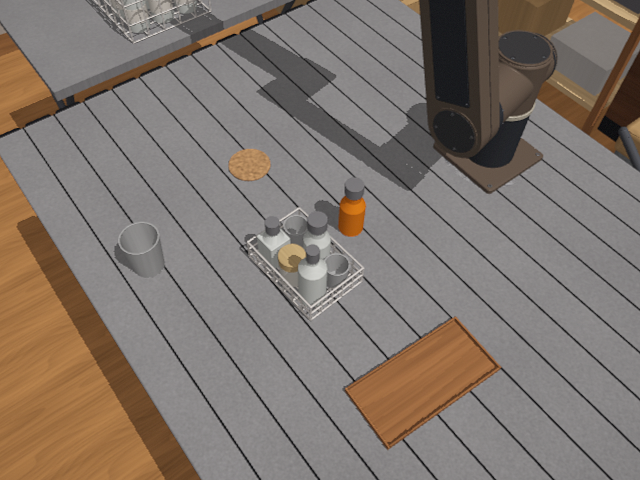

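View pics/top1.png

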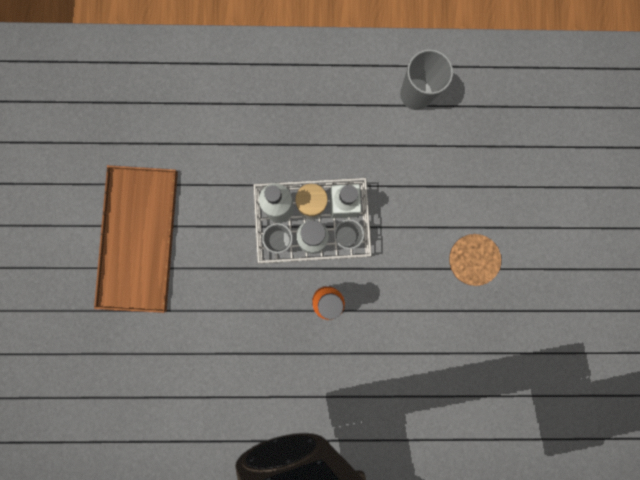

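The top view (pic: up is +x, left is +y) shows the tray at the left (137,238), the coaster at the right (476,258), and the crate around (313,220). The orange look-alike stands at (328,302) top / (352,208) scene. Candidates for the milk bottle are (313,235) top, which is white and in the crate, and (328,302), which is orange. I choose the white one. Next I take close crops.

Run:
```python
import cv2
a=cv2.imread('pics/raw_top1.png')[165:325,230:400]; b=cv2.imread('pics/raw_scene1.png')[170:325,235:375]
a=cv2.resize(a,None,fx=3.6,fy=3.6,interpolation=cv2.INTER_CUBIC); cv2.imwrite('pics/ct.png',a)
b=cv2.resize(b,None,fx=3.8,fy=3.8,interpolation=cv2.INTER_CUBIC); cv2.imwrite('pics/cs.png',b)
```

```text
(no output)
```

View pics/ct.png

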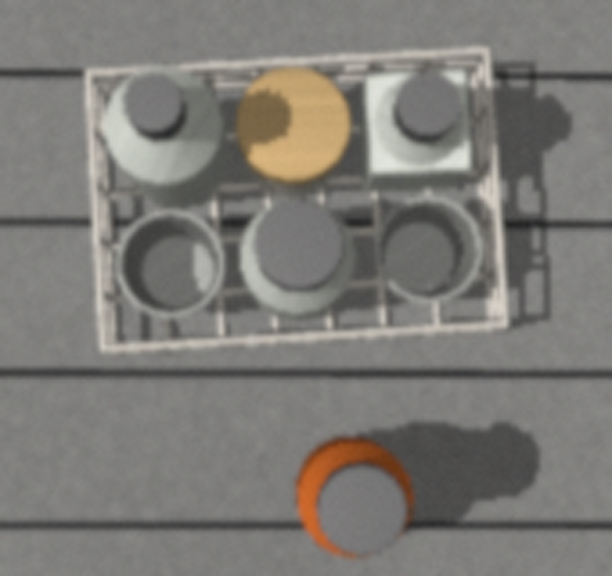

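View pics/cs.png

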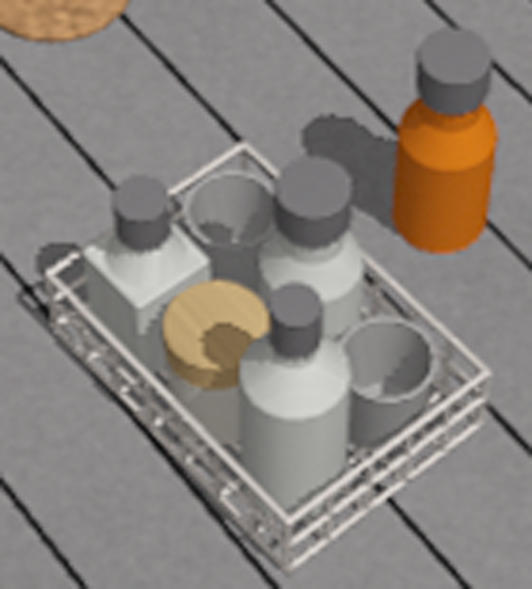

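Top crop: tall cap top at crop (154,99), far left. Milk cap at (299,243), near middle. Square at (428,102), far right. Jar lid at (294,122). The orange bottle is outside the crate, and the chosen milk bottle is white. Now I triangulate.

Run:
```python
from h import *
T=lambda x,y:(230+x/3.6,165+y/3.6); S=lambda x,y:(235+x/3.8,170+y/3.8)
pts={'tall':((154,99),(297,302),.171),'milk':((299,243),(316,180),.151),'square':((428,102),(141,196),.131),'jar':((294,122),(217,318),.086),
'cNR':((503,325),(245,148),.055),'cNL':((104,347),(488,375),.055),'cFL':((89,71),(292,520),.055),'cFR':((489,50),(48,274),.055)}
P={}
for k,(a,b,z) in pts.items():
    p,e=tri([ray('top',T(*a)),ray('scene',S(*b))]); P[k]=p
    print(k,p.round(4),np.round(e,4),'atz',z,atz('top',T(*a),z)[:2].round(4),atz('scene',S(*b),z)[:2].round(4))
# crate frame from top corners at z=.055
C={k:atz('top',T(*pts[k][0]),.055)[:2] for k in ['cNR','cNL','cFL','cFR']}
C2={k:atz('scene',S(*pts[k][1]),.055)[:2] for k in ['cNR','cNL','cFL','cFR']}
M={'cNR':(-69,-100),'cNL':(-69,100),'cFL':(69,100),'cFR':(69,-100)}
for CC in (C,C2):
    src=np.array([M[k] for k in M])/1000;dst=np.array([CC[k] for k in M])
    A,_=cv2.estimateAffinePartial2D(src.astype(np.float32),dst.astype(np.float32),method=cv2.LMEDS)
    th=np.arctan2(A[1,0],A[0,0]);print('crate',A[:,2],'th',th,'scale',np.hypot(A[1,0],A[0,0]))
    c,s=np.cos(th),np.sin(th)
    for n,q in dict(FL=(31,62),FM=(31,0),FR=(31,-62),NM=(-31,0)).items(): print(n,(A[:,2]+np.array([[c,-s],[s,c]])@np.array(q)/1000).round(4))
a=cv2.imread('pics/raw_top1.png')
tr=[(107,167),(177,170),(166,311),(96,307)]
for p in tr: print('tray corner',atz('top',p,.014)[:2].round(4))
print('tray c',np.mean([atz('top',p,.014)[:2] for p in tr],0))
print('coaster top', atz('top',(475.7,260),.006)[:2],'scene',atz('scene',(249.7,164.5),.006)[:2])
for p in [(393,445),(500,367),(455,319),(346,389)]: print('tray sc',atz('scene',p,.014)[:2].round(4))
print(tri([ray('top',(475.7,260)),ray('scene',(249.7,164.5))]))
hsv=cv2.cvtColor(a,cv2.COLOR_BGR2HSV)
```

```text
tall [0.5847 0.0677 0.1752] [0.0022 0.0022] atz 0.171 [0.5871 0.0665] [0.5815 0.067 ]
milk [0.5253 0.0057 0.1587] [0.0019 0.0019] atz 0.151 [0.5274 0.0043] [0.5203 0.0025]
square [ 0.5918 -0.053   0.1356] [0.0013 0.0013] atz 0.131 [ 0.5935 -0.0544] [ 0.5892 -0.0549]
jar [0.5891 0.0073 0.0933] [0.0017 0.0017] atz 0.086 [0.5916 0.0061] [0.5852 0.0046]
cNR [ 0.4941 -0.0974  0.0553] [0.0014 0.0014] atz 0.055 [ 0.4952 -0.0985] [ 0.4931 -0.0965]
cNL [0.4823 0.1011 0.0557] [0.0021 0.0021] atz 0.055 [0.4839 0.0997] [0.4804 0.1021]
cFL [0.619  0.1097 0.0604] [0.0027 0.0027] atz 0.055 [0.6221 0.1085] [0.6152 0.1093]
cFR [ 0.6319 -0.0906  0.0574] [0.0019 0.0019] atz 0.055 [ 0.6338 -0.0924] [ 0.63   -0.0905]
crate [0.55873082 0.00432529] th 0.056217382394953705 scale 1.000973303454953
FL [0.5862 0.068 ]
FM [0.5897 0.0061]
FR [ 0.5932 -0.0558]
NM [0.5278 0.0026]
crate [0.55466042 0.00611428] th 0.06222138807493316 scale 0.994432141566486
FL [0.5817 0.0699]
FM [0.5856 0.008 ]
FR [ 0.5895 -0.0538]
NM [0.5237 0.0042]
tray corner [0.6626 0.392 ]
tray corner [0.6576 0.2606]
tray corner [0.3927 0.2751]
tray corner [0.4002 0.4038]
tray c [0.52830927 0.33289398]
coaster top [ 0.48825243 -0.30873925] scene [ 0.48601458 -0.30571374]
tray sc [0.6526 0.3935]
tray sc [0.3955 0.4062]
tray sc [0.3915 0.2829]
tray sc [0.6542 0.2654]
(array([ 0.48708759, -0.30711748,  0.00636802]), [np.float64(0.0017927263267626557), np.float64(0.001792726326762481)])
```

```bash
cat >> h.py <<'E'
TH=0.059
def Rt(th=TH):
    x=np.array([np.sin(th),-np.cos(th),0]);z=np.array([0,0,-1.]);return np.stack([x,np.cross(z,x),z],1)
def go(p,th=TH,show=True):
    s=readout.get_state(); Rc=R.from_quat(s['tcp_rot']).as_matrix()
    d=Rc.T@(np.array(p)-s['eef_pos'])*1000; rv=R.from_matrix(Rc.T@Rt(th)).as_rotvec()
    d2=Rt(th).T@(np.array(p)-s['eef_pos'])*1000
    if show: print('t',round(s['time'],2),'pos',np.array(s['eef_pos']).round(4),'d_now(mm)',d.round(1),'rot',rv.round(4),'d_after_rot',d2.round(1),'F',np.array(s['contact_force']).round(1),'op',round(s['opening'],3),'j6',round(s['qpos'][5],2))
E
python3 -c "
from h import *
go([0.50,-0.02,0.36])"
```

```text
t 1.35 pos [ 0.2313 -0.6341  0.2313] d_now(mm) [-484.9 -462.8 -128.7] rot [0.     0.     0.2908] d_after_rot [-597.2 -304.4 -128.7] F [-0.1  0.6  0.6] op 1.0 j6 -0.15
```

```bash
python3 -m crank '0 0 -40 0 0 0.15; 0 0 -50 0 0 0.141; 0 0 -39 0 0 0; -45 -22 0 0 0 0; -55 -27 0 0 0 0'; python3 -m crank '-55 -27 0 0 0 0; -55 -27 0 0 0 0; -55 -27 0 0 0 0; -55 -27 0 0 0 0; -55 -27 0 0 0 0';python3 -m crank '-55 -27 0 0 0 0; -55 -27 0 0 0 0; -55 -30 0 0 0 0; -35 -20 0 0 0 0; 0 0 0 0 0 0'
python3 - <<'E'
from h import *
go([0.5,-.02,.36])
s=shot('wrist','w2.png'); np.savez('w2.npz',p=s['eef_pos'],q=s['tcp_rot'])
E
```

```text
time: 1.98
eef_pos: [0.2744, -0.5311, 0.3609]
tcp_rot: [0.727, -0.687, 0.001, 0.0]
contact_force: [1.7, 0.1, 0.5]
opening: 1.0
time: 2.6
eef_pos: [0.3934, -0.247, 0.3606]
tcp_rot: [0.727, -0.686, 0.001, -0.0]
contact_force: [1.1, 0.1, -0.7]
opening: 1.002
time: 3.22
eef_pos: [0.4855, -0.041, 0.3604]
tcp_rot: [0.729, -0.684, -0.0, -0.0]
contact_force: [0.7, 0.1, -0.3]
opening: 0.997
t 3.23 pos [ 0.4855 -0.041   0.3604] d_now(mm) [-20.  -15.8   0.4] rot [-0.0001  0.0002  0.0046] d_after_rot [-20.1 -15.7   0.4] F [ 0.7  0.1 -0.3] op 0.997 j6 1.21
```

View pics/w2.png

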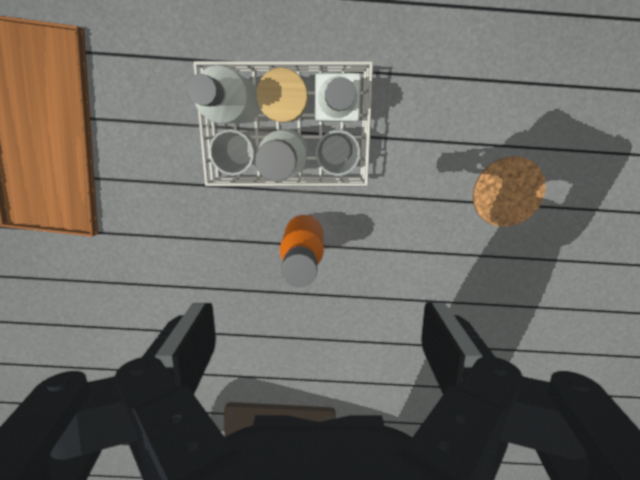

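The wrist view shows the crate at (285,125), the coaster at (510,190), the tray edge at the left and the orange bottle at (300,245). I zoom in for the cap centres.

Run:
```python
import cv2
a=cv2.imread('pics/raw_w2.png')[50:200,180:380]
cv2.imwrite('pics/w2c.png',cv2.resize(a,None,fx=4,fy=4,interpolation=cv2.INTER_CUBIC))
```

```text
(no output)
```

View pics/w2c.png

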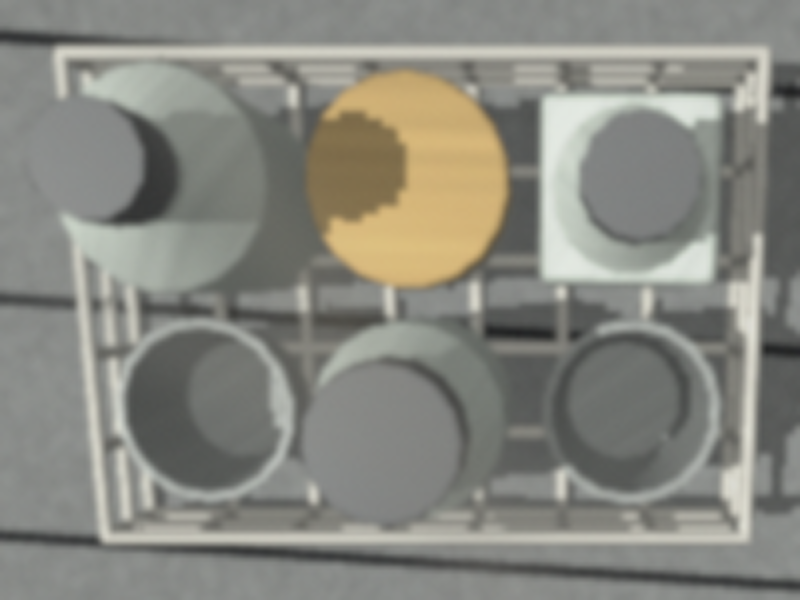

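Run:
```python
from h import *
z=np.load('w2.npz');s={'eef_pos':z['p'],'tcp_rot':z['q']}
W=lambda x,y:(180+x/4,50+y/4)
T=lambda x,y:(230+x/3.6,165+y/3.6); S=lambda x,y:(235+x/3.8,170+y/3.8)
pts={'tall':((154,99),(297,302),(89,159),.171),'milk':((299,243),(316,180),(384,440),.151),'square':((428,102),(141,196),(642,175),.131),'jar':((294,122),(217,318),(409,179),.086),
'cNR':((503,325),(245,148),(745,537),.055),'cNL':((104,347),(488,375),(104,538),.055),'cFL':((89,71),(292,520),(61,52),.055),'cFR':((489,50),(48,274),(764,51),.055)}
for k,(a,b,w,h) in pts.items():
    p,e=tri([ray('top',T(*a)),ray('scene',S(*b)),ray('wrist',W(*w),s)]);print(k,p.round(4),np.round(e,4),'wrist',atz('wrist',W(*w),h,s)[:2].round(4))
print('coaster',atz('wrist',(510,190),.006,s))
```

```text
tall [0.5845 0.0668 0.1735] [0.0022 0.0025 0.0011] wrist [0.5844 0.0664]
milk [0.5258 0.0044 0.1568] [0.001  0.0031 0.0023] wrist [0.5269 0.0035]
square [ 0.5916 -0.0539  0.1346] [0.0012 0.0016 0.0009] wrist [ 0.5918 -0.055 ]
jar [0.5893 0.0064 0.092 ] [0.0013 0.0024 0.0014] wrist [0.5903 0.0057]
cNR [ 0.4939 -0.0987  0.0539] [0.0013 0.002  0.0015] wrist [ 0.4943 -0.1   ]
cNL [0.4819 0.1009 0.0554] [0.0024 0.002  0.0006] wrist [0.4812 0.1009]
cFL [0.619  0.1089 0.0586] [0.0024 0.0033 0.0012] wrist [0.6198 0.1088]
cFR [ 0.632  -0.0906  0.0576] [0.0018 0.0021 0.0003] wrist [ 0.6327 -0.091 ]
coaster [ 0.49142445 -0.30889449  0.006     ]
```

```bash
python3 -c "
from h import *
go([0.5845,0.0665,0.22])"
```

```text
t 3.27 pos [ 0.4851 -0.0423  0.3603] d_now(mm) [-102.5 -105.9  140.3] rot [ 0.0002 -0.0004  0.0026] d_after_rot [-102.7 -105.6  140.3] F [-0.4  1.   0.5] op 1.0 j6 1.21
```

```bash
python3 -m crank '-25 -25 30 0 0 0.003; -30 -30 40 0 0 0; -30 -30 40 0 0 0; -17.5 -20.5 30 0 0 0; 0 0 0 0 0 0'
python3 - <<'E'
from h import *
go([0.5845,.0665,.139])
s=shot('wrist','w3.png')
for p in ([.5845,.0665,.171],[.5845,.0665,.141]): print(proj('wrist',p,s))
E
```

```text
time: 3.9
eef_pos: [0.5832, 0.0646, 0.2166]
tcp_rot: [0.727, -0.687, -0.003, 0.002]
contact_force: [-0.6, -0.8, -0.2]
opening: 0.998
t 3.9 pos [0.5832 0.0646 0.2166] d_now(mm) [-1.8 -1.9 77.6] rot [ 0.0071  0.0005 -0.0031] d_after_rot [-1.9 -1.4 77.6] F [-0.6 -0.8 -0.2] op 0.998 j6 1.45
[316.5196575  264.09426293]
[316.73247375 246.41679956]
```

View pics/w3.png

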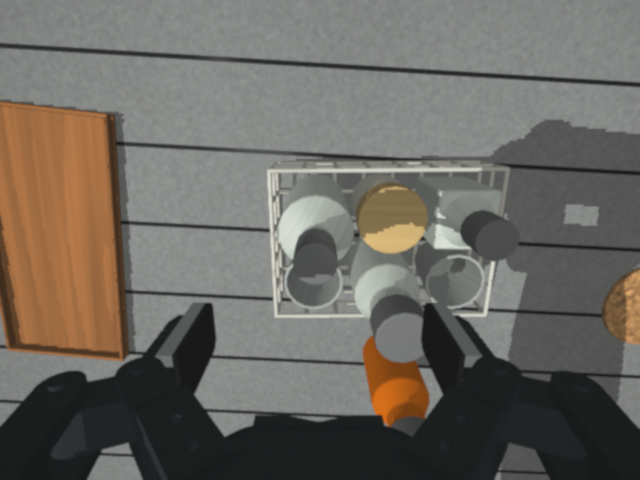

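```bash
python3 - <<'E'
import cv2
a=cv2.imread('pics/raw_w3.png')[190:300,270:380]
a=cv2.convertScaleAbs(a,alpha=1.8)
cv2.imwrite('pics/w3c.png',cv2.resize(a,None,fx=5,fy=5,interpolation=cv2.INTER_CUBIC))
E
python3 -m crank '-2 -1 20 0.007 0 -0.003;0 0 0 0 0 0'
```

```text
time: 4.2
eef_pos: [0.5848, 0.0656, 0.2009]
tcp_rot: [0.727, -0.687, 0.002, -0.002]
contact_force: [0.3, 0.3, 0.1]
opening: 0.999
```

View pics/w3c.png

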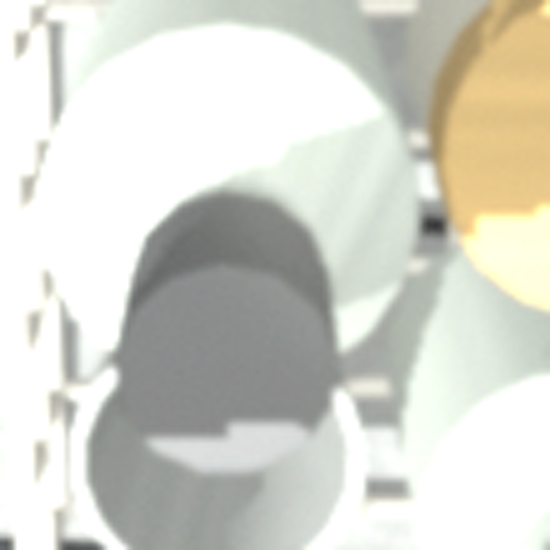

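The cap top disc centre is at (315,264), against a predicted (316.5,264), so the position is confirmed. Now descend.

```bash
python3 -m crank '0 0 25 0 0 0; 0 0 25 0 0 0; 0 0 10 0 0 0; 0 0 0 0 0 0; 0 0 0 0 0 0'; python3 -c "
from h import *
go([0.5845,0.0665,0.139])"
```

```text
time: 4.82
eef_pos: [0.5868, 0.0668, 0.1421]
tcp_rot: [0.727, -0.686, 0.003, -0.003]
contact_force: [-1.0, 0.3, 0.8]
opening: 1.003
t 4.83 pos [0.5868 0.0668 0.1421] d_now(mm) [0.1 2.4 3.1] rot [-0.0098 -0.0004 -0.0005] d_after_rot [0.1 2.3 3.1] F [-1.   0.3  0.8] op 1.003 j6 1.45
```

```bash
python3 -m crank '0 1.5 2 -0.008 0 0; 0 0 0 0 0 0;0 0 0 0 0 0' ; python3 -m crank '0 0 0 0 0 0; 0 0 0 0 0 0; 0 0 0 0 0 0; 0 0 0 0 0 0; 0 0 0 0 0 0' -1 45; python3 -c "
from h import *
go([0.5845,0.0665,0.139])"
```

```text
time: 5.2
eef_pos: [0.5845, 0.067, 0.1385]
tcp_rot: [0.728, -0.686, -0.0, 0.0]
contact_force: [0.5, 1.5, 0.7]
opening: 0.996
time: 5.82
eef_pos: [0.5845, 0.0669, 0.1385]
tcp_rot: [0.728, -0.686, -0.0, 0.0]
contact_force: [0.4, -1.3, -0.8]
opening: 0.292
t 5.83 pos [0.5845 0.0669 0.1385] d_now(mm) [ 0.4  0.1 -0.5] rot [ 0.0006 -0.0001 -0.0002] d_after_rot [ 0.4  0.1 -0.5] F [ 0.4 -1.3 -0.8] op 0.292 j6 1.45
```

```bash
python3 -m crank '0 0 -5 0 0 0; 0 0 -10 0 0 0; 0 0 -10 0 0 0; 0 0 0 0 0 0;0 0 0 0 0 0'; python3 -c "
from h import *
go([0.601,0.3315,0.235])
shot('scene','s4.png',(200,130,480,340),2.8)"
```

```text
time: 6.45
eef_pos: [0.5843, 0.067, 0.1634]
tcp_rot: [0.728, -0.686, -0.0, 0.0]
contact_force: [-0.0, -0.9, -3.2]
opening: 0.294
t 6.45 pos [0.5843 0.067  0.1634] d_now(mm) [-263.1  -32.2  -71.7] rot [ 0.0011  0.     -0.0002] d_after_rot [-263.1  -32.3  -71.6] F [-0.  -0.9 -3.2] op 0.294 j6 1.45
```

View pics/s4.png

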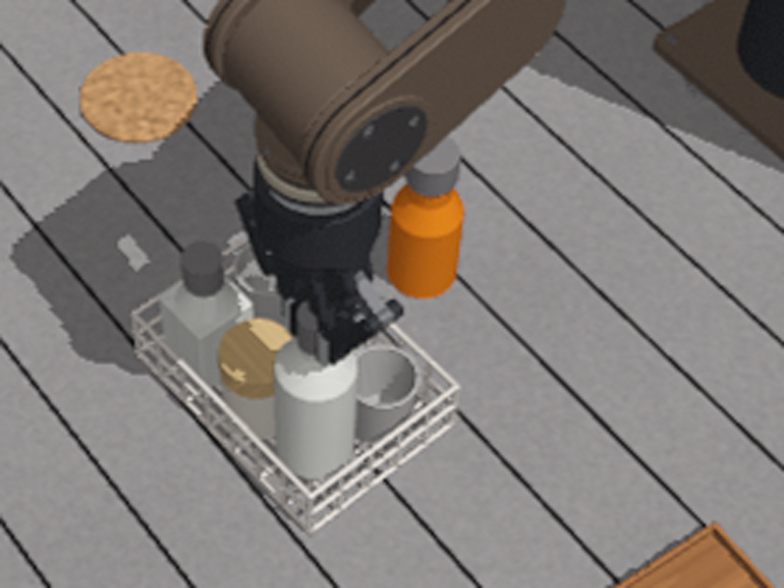

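The bottle is held in the fingers (about 3.2 N), upright and lifted. I raise it and carry it to the tray's far slot.

```bash
python3 -m crank '0 0 -20 0 0 0; 0 0 -30 0 0 0; 0 0 -22 0 0 0; -20 -2 0 0 0 0; -40 -5 0 0 0 0'; python3 -m crank '-45 -6 0 0 0 0; -50 -6 0 0 0 0; -45 -6 0 0 0 0; -40 -5 0 0 0 0; -23 -2 0 0 0 0'; python3 -m crank '0 0 0 0 0 0; 0 0 0 0 0 0';  python3 - <<'E'
from h import *
go([0.601,0.3315,0.139])
s=shot('wrist','w5.png')
E
```

```text
time: 7.12
eef_pos: [0.5879, 0.1278, 0.2356]
tcp_rot: [0.727, -0.687, -0.0, 0.0]
contact_force: [0.4, 1.1, -2.1]
opening: 0.29
time: 7.75
eef_pos: [0.5998, 0.3341, 0.2341]
tcp_rot: [0.728, -0.685, -0.001, 0.001]
contact_force: [0.0, -0.7, -2.1]
opening: 0.293
time: 8.0
eef_pos: [0.6008, 0.3307, 0.2349]
tcp_rot: [0.727, -0.686, -0.0, 0.001]
contact_force: [0.5, 0.3, -2.5]
opening: 0.288
t 8.0 pos [0.6008 0.3307 0.2349] d_now(mm) [-0.9 -0.4 95.9] rot [ 0.0019 -0.001  -0.0005] d_after_rot [-0.8 -0.3 95.9] F [ 0.5  0.3 -2.5] op 0.288 j6 1.87
```

View pics/w5.png

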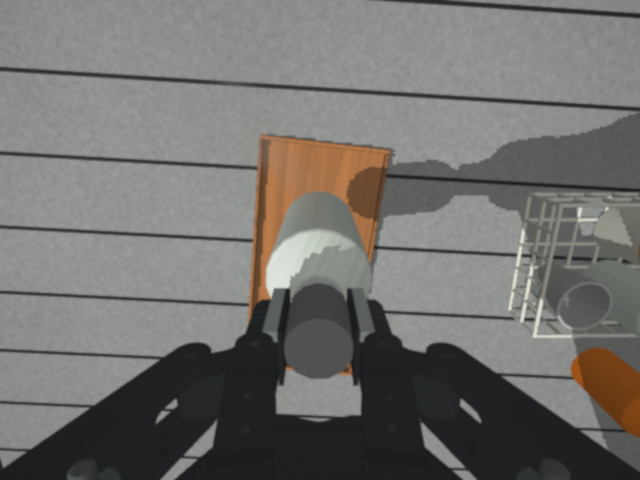

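The bottle hangs straight over the tray, whose far corners are at (261,135) and (391,150). I check the tray geometry from these.

```bash
python3 - <<'E'
from h import *
s=readout.get_state()
for p in [(261,135),(391,150)]: print(atz('wrist',p,.014,s).round(4))
E
python3 -m crank '0 0 20 0 0 0; 0 0 30 0 0 0; 0 0 25 0 0 0; 0 0 14 0 0 0; 0 0 4 0 0 0'; python3 -m crank '0 0 2 0 0 0; 0 0 1 0 0 0; 0 0 0 0 0 0'; python3 -c "
from h import *
go([0.601,0.3315,0.137])"
```

```text
[0.6642 0.3907 0.014 ]
[0.6573 0.262  0.014 ]
time: 8.68
eef_pos: [0.6002, 0.3306, 0.1405]
tcp_rot: [0.727, -0.686, -0.001, 0.002]
contact_force: [1.1, -0.2, -2.2]
opening: 0.288
time: 9.05
eef_pos: [0.6013, 0.3316, 0.1402]
tcp_rot: [0.728, -0.686, -0.0, -0.0]
contact_force: [0.3, -0.7, -2.9]
opening: 0.292
t 9.05 pos [0.6013 0.3316 0.1402] d_now(mm) [0.1 0.3 3.2] rot [-0.0004  0.0004 -0.0001] d_after_rot [0.1 0.3 3.2] F [ 0.3 -0.7 -2.9] op 0.292 j6 1.87
```

```bash
python3 -m crank '0 0 2 0 0 0; 0 0 1.5 0 0 0; 0 0 0 0 0 0; 0 0 0 0 0 0'; python3 -c "
from h import *
go([0.601,0.3315,0.137])"
```

```text
time: 9.55
eef_pos: [0.6011, 0.3315, 0.1365]
tcp_rot: [0.728, -0.686, -0.0, 0.0]
contact_force: [-0.7, -0.6, 1.3]
opening: 0.287
t 9.55 pos [0.6011 0.3315 0.1365] d_now(mm) [ 0.   0.1 -0.5] rot [ 0.0002  0.0002 -0.0001] d_after_rot [ 0.   0.1 -0.5] F [-0.7 -0.6  1.3] op 0.287 j6 1.87
```

```bash
python3 -m crank '0 0 0 0 0 0; 0 0 0 0 0 0; 0 0 0 0 0 0;0 0 0 0 0 0' 1; python3 -m crank '0 0 -20 0 0 0; 0 0 -40 0 0 0; 0 0 -30 0 0 0; 0 0 0 0 0 0'
python3 - <<'E'
from h import *
go([0.526,.004,.22])
s=shot('scene','s6.png',(200,130,520,450),1.8)
E
```

```text
time: 10.05
eef_pos: [0.6009, 0.3315, 0.1358]
tcp_rot: [0.728, -0.686, -0.0, 0.0]
contact_force: [-0.3, 0.6, 0.5]
opening: 1.0
time: 10.55
eef_pos: [0.6031, 0.3323, 0.2317]
tcp_rot: [0.728, -0.686, 0.002, -0.004]
contact_force: [0.4, -0.2, -0.3]
opening: 1.0
t 10.55 pos [0.6031 0.3323 0.2317] d_now(mm) [323.2  96.3  10. ] rot [-0.008   0.0028 -0.0002] d_after_rot [323.1  96.3  11.7] F [ 0.4 -0.2 -0.3] op 1.0 j6 1.87
```

View pics/s6.png

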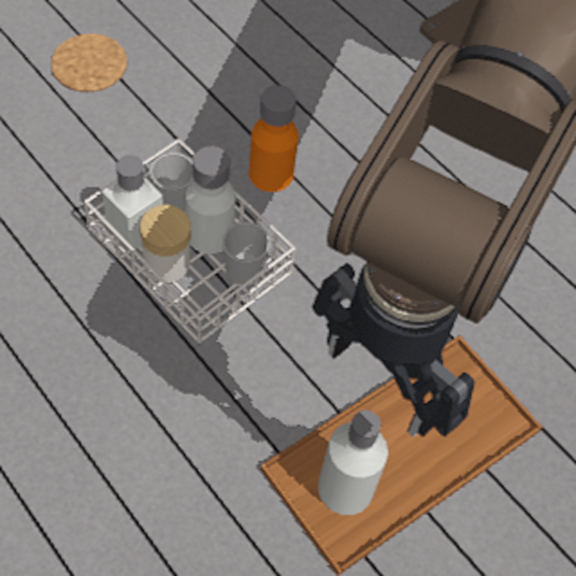

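The tall bottle stands upright on the tray's far part. Next is the milk bottle.

```bash
python3 -m crank '30 9 0 0 0 0; 50 15 0 0 0 0; 60 18 0 0 0 0; 60 18 0 0 0 0; 55 17 0 0 0 0'; python3 -m crank '45 13 0 0 0 0; 23 6 10 0 0 0; 0 0 0 0 0 0; 0 0 0 0 0 0'
python3 - <<'E'
from h import *
go([0.526,.004,.119])
s=shot('wrist','w7.png',(260,180,400,300),5)
print(((proj('wrist',[.526,.004,.151],s)-np.array([260,180]))*5))
E
```

```text
time: 11.22
eef_pos: [0.5374, 0.0708, 0.224]
tcp_rot: [0.728, -0.686, -0.001, 0.001]
contact_force: [1.4, -0.3, -0.1]
opening: 1.002
time: 11.72
eef_pos: [0.5238, 0.0042, 0.2151]
tcp_rot: [0.728, -0.686, -0.001, 0.001]
contact_force: [0.2, 0.4, -0.4]
opening: 1.001
t 11.72 pos [0.5238 0.0042 0.2151] d_now(mm) [ 0.4 -2.4 96.1] rot [ 0.0025  0.0008 -0.0002] d_after_rot [ 0.3 -2.2 96.1] F [ 0.2  0.4 -0.4] op 1.001 j6 1.33
[300.80856581 359.65155884]
```

View pics/w7.png

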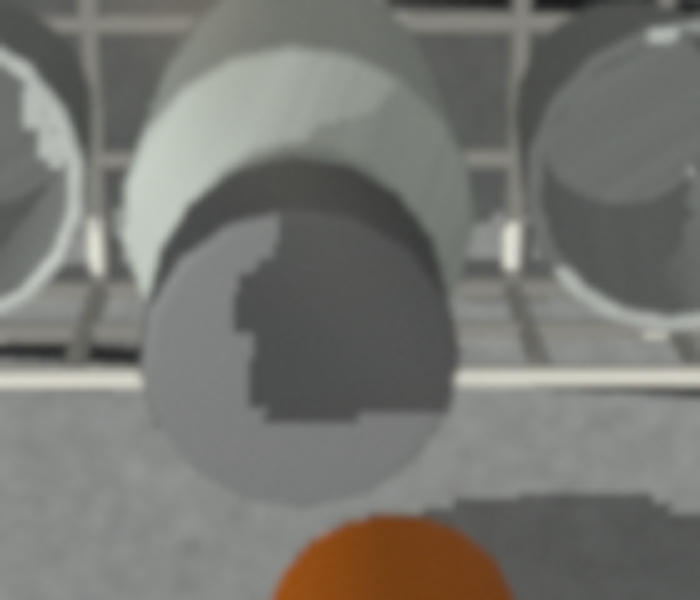

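The white milk cap disc is centred at (300,360) in the crop, exactly as predicted. Descend.

```bash
python3 -m crank '0 -2 25 0.001 0 0; 0 0 30 0 0 0; 0 0 25 0 0 0; 0 0 12 0 0 0; 0 0 4 0 0 0'; python3 -m crank '0 0 0 0 0 0; 0 0 0 0 0 0';python3 -c "
from h import *
go([0.526,0.004,0.119])"
```

```text
time: 12.4
eef_pos: [0.5261, 0.0044, 0.1195]
tcp_rot: [0.728, -0.686, -0.0, 0.0]
contact_force: [0.6, -0.1, 0.0]
opening: 1.003
time: 12.65
eef_pos: [0.527, 0.0036, 0.1211]
tcp_rot: [0.728, -0.686, 0.001, -0.001]
contact_force: [-0.5, -1.0, 1.0]
opening: 1.001
t 12.65 pos [0.527  0.0036 0.1211] d_now(mm) [-0.4  0.9  2.1] rot [-0.0021 -0.0005 -0.0001] d_after_rot [-0.4  0.9  2.1] F [-0.5 -1.   1. ] op 1.001 j6 1.33
```

```bash
python3 -m crank '0 0 1.5 0 0 0; 0 0 0 0 0 0;0 0 0 0 0 0' ; python3 -m crank '0 0 0 0 0 0; 0 0 0 0 0 0; 0 0 0 0 0 0; 0 0 0 0 0 0' -1 45; python3 -c "
from h import *
go([0.526,0.335,0.24])"; python3 -m crank '0 0 -5 0 0 0; 0 0 -10 0 0 0; 0 0 -10 0 0 0; 0 0 0 0 0 0;0 0 0 0 0 0'; python3 -c "
from h import *
go([0.526,0.335,0.24])"
```

```text
time: 13.02
eef_pos: [0.5261, 0.0037, 0.1185]
tcp_rot: [0.728, -0.686, 0.0, -0.0]
contact_force: [0.9, -0.1, -0.9]
opening: 0.999
time: 13.52
eef_pos: [0.5264, 0.0036, 0.1186]
tcp_rot: [0.728, -0.686, 0.0, -0.0]
contact_force: [1.4, 0.1, 1.6]
opening: 0.455
t 13.53 pos [0.5264 0.0036 0.1186] d_now(mm) [-330.8  -19.1 -121.4] rot [-0.0007 -0.0002 -0.0003] d_after_rot [-330.8  -19.1 -121.4] F [1.4 0.1 1.6] op 0.455 j6 1.33
time: 14.15
eef_pos: [0.526, 0.0038, 0.1434]
tcp_rot: [0.728, -0.686, 0.0, -0.0]
contact_force: [0.4, 0.8, -2.3]
opening: 0.455
t 14.15 pos [0.526  0.0038 0.1434] d_now(mm) [-330.7  -19.5  -96.6] rot [-0.      0.     -0.0002] d_after_rot [-330.7  -19.5  -96.6] F [ 0.4  0.8 -2.3] op 0.455 j6 1.33
```

```bash
python3 -m crank '0 0 -20 0 0 0; 0 0 -40 0 0 0; 0 0 -32 0 0 0; -20 -1 0 0 0 0; -40 -3 0 0 0 0'; python3 -m crank '-50 -3 0 0 0 0; -55 -3 0 0 0 0; -55 -3 0 0 0 0; -50 -3 0 0 0 0; -40 -2.5 0 0 0 0'; python3 -m crank '-20 -1 0 0 0 0; 0 0 0 0 0 0;0 0 0 0 0 0';  python3 - <<'E'
from h import *
go([0.526,0.335,0.118])
s=shot('scene','s8.png',(240,130,540,450),1.8)
E
```

```text
time: 14.78
eef_pos: [0.5267, 0.0635, 0.2356]
tcp_rot: [0.727, -0.687, 0.0, -0.0]
contact_force: [0.7, -0.4, -2.0]
opening: 0.451
time: 15.4
eef_pos: [0.5257, 0.3162, 0.2345]
tcp_rot: [0.728, -0.686, -0.0, 0.001]
contact_force: [0.0, -0.5, -1.2]
opening: 0.453
time: 15.78
eef_pos: [0.5263, 0.3331, 0.235]
tcp_rot: [0.727, -0.686, 0.0, 0.001]
contact_force: [-0.1, 0.2, -2.3]
opening: 0.452
t 15.78 pos [0.5263 0.3331 0.235 ] d_now(mm) [-2.00e+00  1.00e-01  1.17e+02] rot [ 0.0007 -0.0011 -0.0011] d_after_rot [ -1.9   0.2 117. ] F [-0.1  0.2 -2.3] op 0.452 j6 1.91
```

View pics/s8.png

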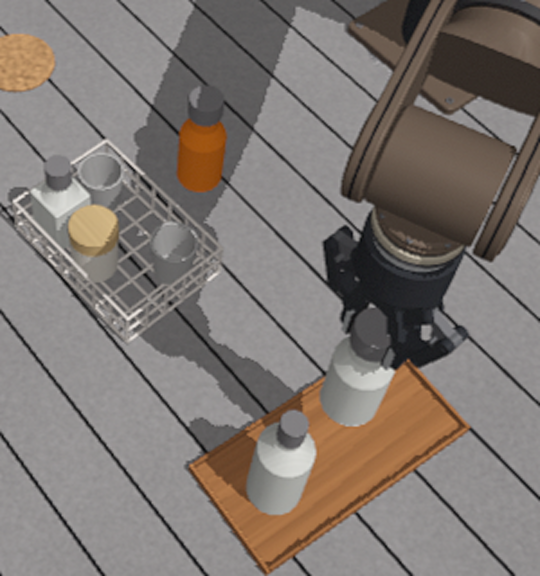

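The milk bottle hangs upright over the tray, clear of the tall one. Lower it to just above the floor (grasp .1186 − .002 = .1166).

```bash
python3 -m crank '0 0 25 0 0 0; 0 0 40 0 0 0; 0 0 30 0 0 0; 0 0 13 0 0 0; 0 0 4 0 0 0'; python3 -m crank '0 0 2 0 0 0; 0 0 0 0 0 0; 0 0 0 0 0 0'; python3 -c "
from h import *
go([0.526,0.335,0.1165])"
```

```text
time: 16.45
eef_pos: [0.5264, 0.3335, 0.1232]
tcp_rot: [0.727, -0.686, -0.0, 0.0]
contact_force: [0.4, -0.2, -1.7]
opening: 0.459
time: 16.82
eef_pos: [0.5267, 0.3346, 0.1225]
tcp_rot: [0.728, -0.686, 0.0, -0.001]
contact_force: [-0.4, 0.1, -1.7]
opening: 0.459
t 16.82 pos [0.5267 0.3346 0.1225] d_now(mm) [-0.5  0.7  6. ] rot [-0.0017  0.0006 -0.0001] d_after_rot [-0.5  0.7  6. ] F [-0.4  0.1 -1.7] op 0.459 j6 1.92
```

```bash
python3 -m crank '0 0 3 0 0 0; 0 0 1.5 0 0 0; 0 0 1 0 0 0; 0 0 0 0 0 0; 0 0 0 0 0 0'; python3 -c "
from h import *
go([0.526,0.335,0.1165])"
```

```text
time: 17.45
eef_pos: [0.5265, 0.3344, 0.1167]
tcp_rot: [0.728, -0.686, 0.0, -0.0]
contact_force: [-1.4, -1.5, 3.8]
opening: 0.453
t 17.45 pos [0.5265 0.3344 0.1167] d_now(mm) [-0.7  0.4  0.2] rot [-0.0007  0.0001 -0.0002] d_after_rot [-0.7  0.4  0.2] F [-1.4 -1.5  3.8] op 0.453 j6 1.92
```

```bash
python3 -m crank '0 0 0 0 0 0; 0 0 0 0 0 0; 0 0 0 0 0 0;0 0 0 0 0 0' 1; python3 -m crank '0 0 -25 0 0 0; 0 0 -45 0 0 0; 0 0 -40 0 0 0; 0 0 0 0 0 0'
python3 - <<'E'
from h import *
go([0.5915,-.0545,.2])
E
```

```text
time: 17.95
eef_pos: [0.5262, 0.3343, 0.1158]
tcp_rot: [0.728, -0.686, -0.0, -0.0]
contact_force: [-0.1, 0.0, 0.2]
opening: 0.998
time: 18.45
eef_pos: [0.5284, 0.3353, 0.231]
tcp_rot: [0.728, -0.686, 0.002, -0.004]
contact_force: [-0.8, 0.1, 0.1]
opening: 1.001
t 18.45 pos [0.5284 0.3353 0.231 ] d_now(mm) [393.  -39.8  30.1] rot [-0.0088  0.0032 -0.0001] d_after_rot [392.9 -40.   31. ] F [-0.8  0.1  0.1] op 1.001 j6 1.92
```

```bash
python3 -m crank '40 -4 0 0 0 0; 60 -6 0 0 0 0; 60 -6 0 0 0 0; 60 -6 0 0 0 0; 60 -6 0 0 0 0'; python3 -m crank '60 -6 0 0 0 0; 40 -5 10 0 0 0; 13 -1 15 0 0 0; 0 0 5 0 0 0; 0 0 0 0 0 0'
python3 - <<'E'
from h import *
go([0.5915,-.0545,.099])
s=shot('wrist','w9.png',(240,180,400,300),5)
print(((proj('wrist',[.5915,-.0545,.131],s)-np.array([240,180]))*5))
E
```

```text
time: 19.08
eef_pos: [0.5699, 0.0546, 0.2241]
tcp_rot: [0.728, -0.686, -0.001, 0.001]
contact_force: [0.6, 0.3, -0.1]
opening: 1.003
time: 19.7
eef_pos: [0.5884, -0.0542, 0.1945]
tcp_rot: [0.728, -0.686, -0.001, 0.0]
contact_force: [-0.1, 0.4, -0.4]
opening: 1.001
t 19.7 pos [ 0.5884 -0.0542  0.1945] d_now(mm) [ 0.6 -3.2 95.5] rot [0.0023 0.0013 0.0011] d_after_rot [ 0.5 -3.  95.5] F [-0.1  0.4 -0.4] op 1.001 j6 1.25
[403.02374935 354.82667473]
```

View pics/w9.png

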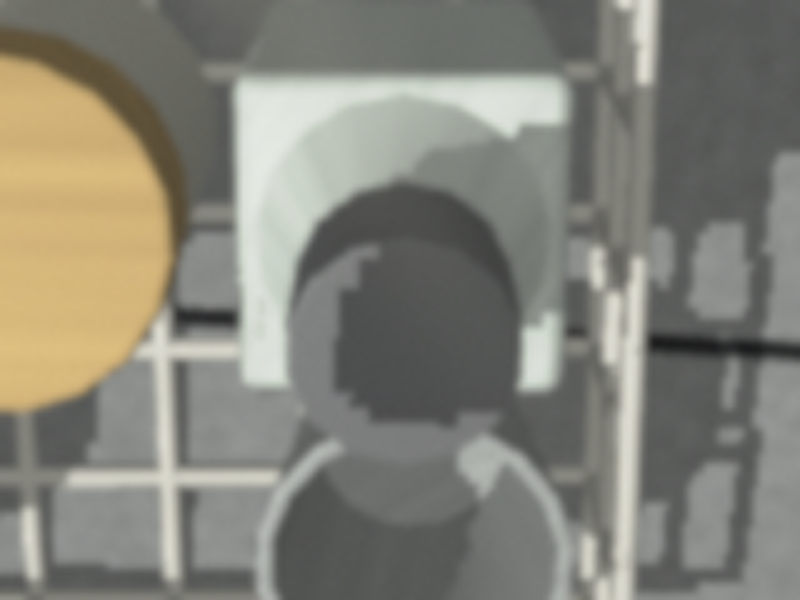

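The square cap disc centre is at (405,352), against a predicted (403,355). Descend.

```bash
python3 -m crank '0 -2 25 0.001 0 0; 0 0 30 0 0 0; 0 0 25 0 0 0; 0 0 10 0 0 0; 0 0 3 0 0 0'; python3 -m crank '0 0 0 0 0 0; 0 0 0 0 0 0';python3 -c "
from h import *
go([0.5915,-0.0545,0.099])"
```

```text
time: 20.38
eef_pos: [0.5915, -0.0548, 0.1031]
tcp_rot: [0.728, -0.686, 0.0, -0.0]
contact_force: [-0.3, 0.0, 0.7]
opening: 0.998
time: 20.62
eef_pos: [0.5921, -0.0557, 0.1042]
tcp_rot: [0.728, -0.686, 0.001, -0.001]
contact_force: [0.4, -0.1, 0.2]
opening: 0.998
t 20.62 pos [ 0.5921 -0.0557  0.1042] d_now(mm) [-1.2  0.5  5.2] rot [-0.0032 -0.0007 -0.0001] d_after_rot [-1.2  0.5  5.2] F [ 0.4 -0.1  0.2] op 0.998 j6 1.25
```

```bash
python3 -m crank '-1 0 3 0 0 0; 0 0 1 0 0 0;0 0 0 0 0 0' ; python3 -m crank '0 0 0 0 0 0; 0 0 0 0 0 0; 0 0 0 0 0 0; 0 0 0 0 0 0;0 0 0 0 0 0' -1 45; python3 -c "
from h import *
go([0.451,0.3385,0.24])"; python3 -m crank '0 0 -5 0 0 0; 0 0 -10 0 0 0; 0 0 -10 0 0 0; 0 0 0 0 0 0;0 0 0 0 0 0'; python3 -c "
from h import *
go([0.451,0.3385,0.24])"
```

```text
time: 21.0
eef_pos: [0.5911, -0.0546, 0.0987]
tcp_rot: [0.728, -0.686, 0.0, -0.0]
contact_force: [-0.0, 0.3, 0.3]
opening: 0.996
time: 21.62
eef_pos: [0.5914, -0.0547, 0.0991]
tcp_rot: [0.728, -0.686, 0.001, -0.0]
contact_force: [0.2, -0.2, 0.7]
opening: 0.337
t 21.62 pos [ 0.5914 -0.0547  0.0991] d_now(mm) [-400.8  116.9 -141.3] rot [-0.0014 -0.0004 -0.0002] d_after_rot [-400.8  117.  -140.9] F [ 0.2 -0.2  0.7] op 0.337 j6 1.25
time: 22.25
eef_pos: [0.5911, -0.0545, 0.1239]
tcp_rot: [0.728, -0.686, 0.0, -0.0]
contact_force: [-0.9, -0.7, -3.0]
opening: 0.334
t 22.25 pos [ 0.5911 -0.0545  0.1239] d_now(mm) [-400.6  116.6 -116.2] rot [-0.0009  0.     -0.0002] d_after_rot [-400.6  116.7 -116.1] F [-0.9 -0.7 -3. ] op 0.334 j6 1.25
```

```bash
python3 -m crank '0 0 -30 0 0 0; 0 0 -45 0 0 0; 0 0 -30 0 0 0; -25 8 0 0 0 0; -40 13 0 0 0 0'; python3 -m crank '-50 16 0 0 0 0; -55 18 0 0 0 0; -55 18 0 0 0 0; -55 18 0 0 0 0; -50 13 0 0 0 0'; python3 -m crank '-40 8 0 0 0 0; -25 5 0 0 0 0; -6 0 0 0 0 0;0 0 0 0 0 0;0 0 0 0 0 0';  python3 - <<'E'
from h import *
go([0.451,0.3385,0.097])
s=shot('wrist','w10.png')
E
```

```text
time: 22.88
eef_pos: [0.5651, 0.0099, 0.2275]
tcp_rot: [0.727, -0.687, -0.001, 0.0]
contact_force: [-0.8, 1.0, -4.3]
opening: 0.334
time: 23.5
eef_pos: [0.4646, 0.2708, 0.2265]
tcp_rot: [0.728, -0.686, -0.001, 0.001]
contact_force: [1.5, 0.3, -3.8]
opening: 0.336
time: 24.12
eef_pos: [0.4506, 0.338, 0.2282]
tcp_rot: [0.727, -0.686, 0.0, 0.0]
contact_force: [0.2, 0.4, -3.3]
opening: 0.337
t 24.12 pos [0.4506 0.338  0.2282] d_now(mm) [ -0.6  -0.4 131.2] rot [ 0.     -0.0008 -0.0011] d_after_rot [ -0.5  -0.4 131.2] F [ 0.2  0.4 -3.3] op 0.337 j6 1.98
```

View pics/w10.png

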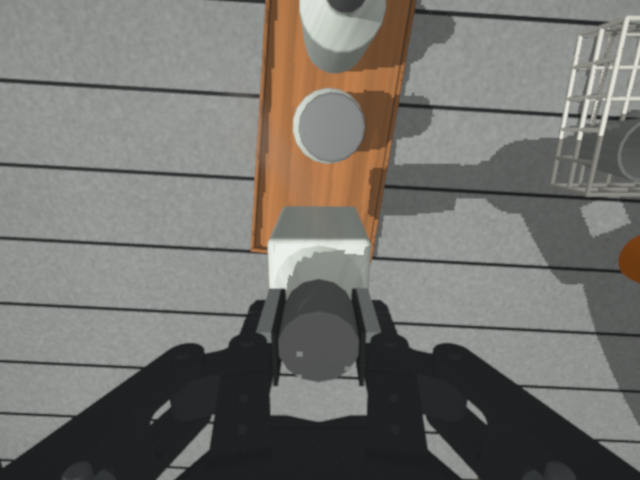

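The square bottle hangs straight over the tray's near part. The milk (330,125) and tall bottles stand upright beyond it. Lower.

```bash
python3 -m crank '0 0 25 0 0 0; 0 0 45 0 0 0; 0 0 35 0 0 0; 0 0 15 0 0 0; 0 0 4 0 0 0'; python3 -m crank '0 0 2 0 0 0; 0 0 0 0 0 0; 0 0 0 0 0 0'; python3 -c "
from h import *
go([0.451,0.3385,0.097])"
```

```text
time: 24.8
eef_pos: [0.451, 0.3384, 0.1044]
tcp_rot: [0.727, -0.686, 0.0, 0.0]
contact_force: [-0.6, -0.1, -2.8]
opening: 0.338
time: 25.18
eef_pos: [0.4515, 0.3393, 0.1039]
tcp_rot: [0.728, -0.686, 0.001, -0.001]
contact_force: [0.8, -0.1, -3.4]
opening: 0.335
t 25.18 pos [0.4515 0.3393 0.1039] d_now(mm) [0.7 0.5 6.9] rot [-0.0029  0.0008 -0.0001] d_after_rot [0.7 0.5 6.9] F [ 0.8 -0.1 -3.4] op 0.335 j6 1.98
```

```bash
python3 -m crank '0 0 3 0 0 0; 0 0 2 0 0 0; 0 0 1.5 0 0 0; 0 0 0 0 0 0; 0 0 0 0 0 0'; python3 -c "
from h import *
go([0.451,0.3385,0.097])"
```

```text
time: 25.8
eef_pos: [0.4512, 0.3389, 0.0971]
tcp_rot: [0.728, -0.686, 0.001, -0.001]
contact_force: [-1.6, -1.8, 4.3]
opening: 0.335
t 25.8 pos [0.4512 0.3389 0.0971] d_now(mm) [0.4 0.2 0.1] rot [-0.0016 -0.0001 -0.0001] d_after_rot [0.4 0.2 0.1] F [-1.6 -1.8  4.3] op 0.335 j6 1.98
```

```bash
python3 -m crank '0 0 0 0 0 0; 0 0 0 0 0 0; 0 0 0 0 0 0;0 0 0 0 0 0' 1; python3 -m crank '0 0 -30 0 0 0; 0 0 -45 0 0 0; 0 0 -45 0 0 0; 0 0 0 0 0 0'
python3 - <<'E'
from h import *
go([0.5893,.006,.16])
s=shot('scene','s11.png',(230,130,550,450),1.8)
E
```

```text
time: 26.3
eef_pos: [0.4509, 0.3389, 0.0962]
tcp_rot: [0.728, -0.686, 0.0, -0.0]
contact_force: [-0.0, 0.6, 0.3]
opening: 0.999
time: 26.8
eef_pos: [0.4532, 0.3402, 0.2217]
tcp_rot: [0.728, -0.686, 0.002, -0.005]
contact_force: [-0.2, 0.6, -0.9]
opening: 1.0
t 26.8 pos [0.4532 0.3402 0.2217] d_now(mm) [ 341.9 -115.5   61.5] rot [-0.0103  0.0041 -0.0001] d_after_rot [ 341.6 -116.1   61.7] F [-0.2  0.6 -0.9] op 1.0 j6 1.98
```

View pics/s11.png

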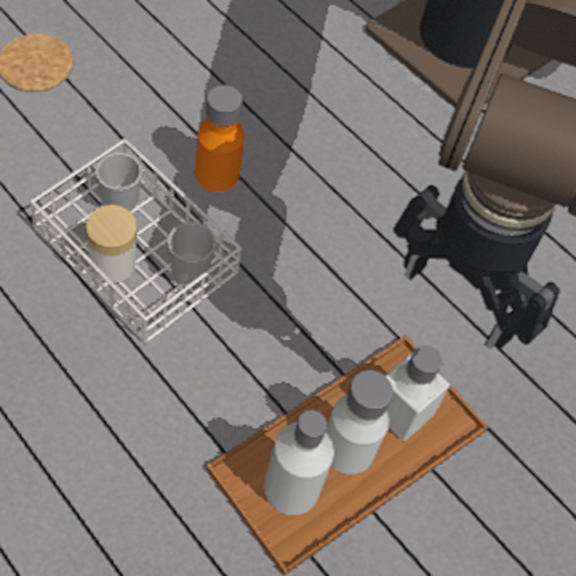

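All three bottles stand upright on the tray. The jar (crop 112,240) and both cups are untouched. Now the jar.

```bash
python3 -m crank '40 -13 0 -0.005 0.002 0; 60 -20 0 0 0 0; 60 -20 0 0 0 0; 60 -20 0 0 0 0; 60 -20 0 0 0 0'; python3 -m crank '43 -16 0 0 0 0; 18 -5 30 0 0 0; 0 0 20 0 0 0; 0 0 0 0 0 0; 0 0 0 0 0 0'
python3 - <<'E'
from h import *
go([0.5893,.006,.058])
s=shot('wrist','w12.png',(230,180,430,330),4)
print(((proj('wrist',[.5893,.006,.086],s)-np.array([230,180]))*4))
E
```

```text
time: 27.48
eef_pos: [0.5583, 0.0658, 0.2142]
tcp_rot: [0.728, -0.686, -0.002, 0.003]
contact_force: [1.1, 0.7, 0.1]
opening: 0.998
time: 28.1
eef_pos: [0.5832, 0.0089, 0.1667]
tcp_rot: [0.728, -0.685, -0.001, 0.002]
contact_force: [0.7, 0.2, 0.3]
opening: 1.002
t 28.1 pos [0.5832 0.0089 0.1667] d_now(mm) [  3.1  -6.3 108.7] rot [ 0.0039 -0.0018  0.0013] d_after_rot [  3.3  -5.9 108.7] F [0.7 0.2 0.3] op 1.002 j6 1.35
[377.35125116 230.77891361]
```

View pics/w12.png

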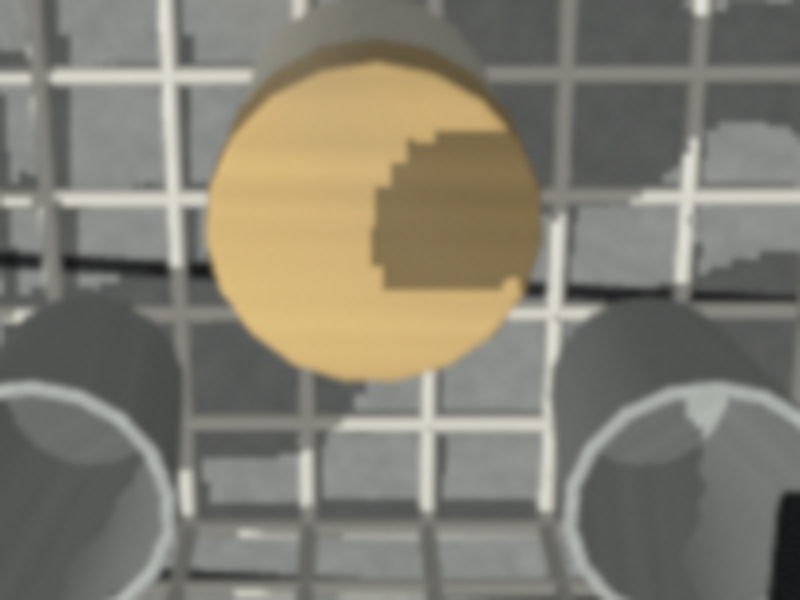

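The lid centre is at (374,221), against a predicted (377,231), about 2 mm further in x. I use (.591,.0065).

```bash
python3 -c "
from h import *
go([0.591,.0065,.058])"; python3 -m crank '3 -7 20 0.003 -0.001 0; 0 0 25 0 0 0; 0 0 0 0 0 0; 0 0 0 0 0 0'; python3 -c "
from h import *
go([0.591,.0065,.058])"
```

```text
t 28.15 pos [0.5836 0.0088 0.1674] d_now(mm) [  2.5  -7.5 109.4] rot [ 0.0025 -0.0022  0.0014] d_after_rot [  2.8  -7.2 109.4] F [-0.   0.3 -0. ] op 1.002 j6 1.35
time: 28.65
eef_pos: [0.5908, 0.0052, 0.1218]
tcp_rot: [0.728, -0.686, 0.0, 0.0]
contact_force: [0.1, -0.2, -0.4]
opening: 0.997
t 28.65 pos [0.5908 0.0052 0.1218] d_now(mm) [-1.3 -0.3 63.8] rot [ 0.0003 -0.0011  0.    ] d_after_rot [-1.3 -0.3 63.8] F [ 0.1 -0.2 -0.4] op 0.997 j6 1.35
```

```bash
python3 -m crank '-1 0 20 0 0 0; 0 0 25 0 0 0; 0 0 13 0 0 0; 0 0 4 0 0 0; 0 0 0 0 0 0'; python3 -m crank '0 0 0 0 0 0; 0 0 0 0 0 0';python3 -c "
from h import *
go([0.591,0.0065,0.058])"
```

```text
time: 29.28
eef_pos: [0.5905, 0.0061, 0.0596]
tcp_rot: [0.728, -0.686, 0.0, 0.001]
contact_force: [-0.2, 0.1, 0.1]
opening: 0.998
time: 29.52
eef_pos: [0.5909, 0.006, 0.0603]
tcp_rot: [0.728, -0.686, 0.001, 0.0]
contact_force: [0.3, 0.5, 1.0]
opening: 1.002
t 29.52 pos [0.5909 0.006  0.0603] d_now(mm) [-0.5 -0.2  2.3] rot [-0.0006 -0.0014 -0.0002] d_after_rot [-0.5 -0.2  2.3] F [0.3 0.5 1. ] op 1.002 j6 1.35
```

```bash
python3 -m crank '-0.5 0 7 0 0 0; 0 0 3 0 0 0;0 0 0 0 0 0;0 0 0 0 0 0' ; python3 -m crank '0 0 0 0 0 0; 0 0 0 0 0 0; 0 0 0 0 0 0; 0 0 0 0 0 0;0 0 0 0 0 0' -1 50; python3 -c "
from h import *
go([0.489,-.308,0.18])"; python3 -m crank '0 0 -5 0 0 0; 0 0 -10 0 0 0; 0 0 -10 0 0 0; 0 0 0 0 0 0;0 0 0 0 0 0'; python3 -c "
from h import *
go([0.489,-.308,0.18])
shot('scene','s13.png',(180,110,460,320),2.8)"
```

```text
time: 30.02
eef_pos: [0.5902, 0.0066, 0.0494]
tcp_rot: [0.728, -0.686, -0.0, 0.001]
contact_force: [-0.5, 0.1, -0.3]
opening: 0.998
time: 30.65
eef_pos: [0.5906, 0.0064, 0.0499]
tcp_rot: [0.728, -0.686, 0.0, 0.0]
contact_force: [0.7, -0.5, 2.6]
opening: 0.64
t 30.65 pos [0.5906 0.0064 0.0499] d_now(mm) [ 308.1  119.9 -129.7] rot [ 0.     -0.0013 -0.0002] d_after_rot [ 307.9  120.  -130.1] F [ 0.7 -0.5  2.6] op 0.64 j6 1.35
time: 31.28
eef_pos: [0.5901, 0.0066, 0.0744]
tcp_rot: [0.728, -0.686, -0.0, 0.001]
contact_force: [-0.4, 0.8, -2.3]
opening: 0.643
t 31.27 pos [0.5901 0.0066 0.0744] d_now(mm) [ 308.3  119.5 -105.1] rot [ 0.0011 -0.001  -0.0002] d_after_rot [ 308.1  119.5 -105.6] F [-0.4  0.8 -2.3] op 0.643 j6 1.35
```

View pics/s13.png

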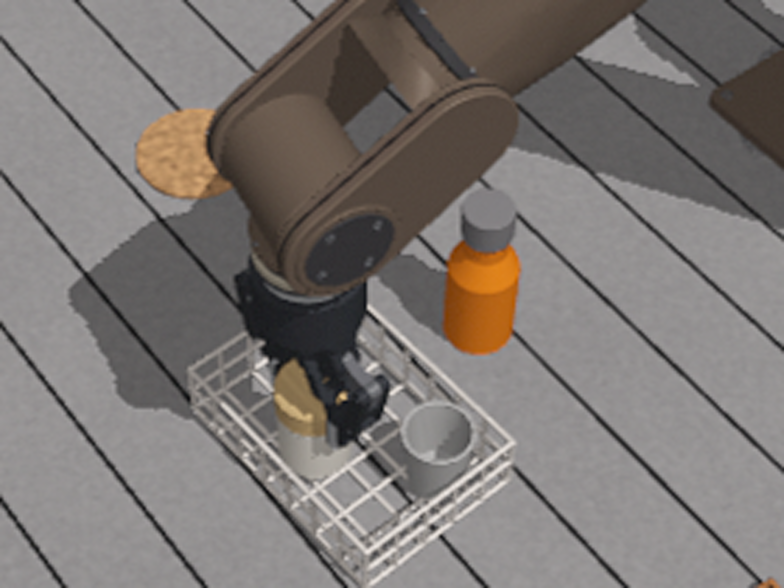

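```bash
python3 - <<'E'
from h import *
z=np.load('w2.npz');s={'eef_pos':z['p'],'tcp_rot':z['q']}
for f,n,roi in [('raw_top1.png','top',(440,225,515,295)),('raw_scene1.png','scene',(220,140,280,190)),('raw_w2.png','wrist',(460,145,560,235))]:
    im=cv2.imread('pics/'+f); x0,y0,x1,y1=roi; c=im[y0:y1,x0:x1].astype(int)
    m=((c[:,:,2]-c[:,:,0])>25).astype(np.uint8)
    k=max(cv2.findContours(m,0,1)[0],key=cv2.contourArea)
    e=cv2.fitEllipse(cv2.convexHull(k)); px=(e[0][0]+x0,e[0][1]+y0)
    print(n,px,e[1],atz(n,px,.006,s).round(4))
E
python3 -m crank '0 0 -30 0 0 0; 0 0 -45 0 0 0; 0 0 -30 0 0 0; 25 10 0 0 0 0; 40 16 0 0 0 0'; python3 -m crank '50 19 0 0 0 0; 55 21 0 0 0 0; 55 21 0 0 0 0; 45 18 0 0 0 0; 25 10 0 0 0 0'; python3 -m crank '13 5 0 0 0 0; 0 0 0 0 0 0; 0 0 0 0 0 0'
python3 - <<'E'
from h import *
go([0.4885,-.308,0.052])
s=shot('wrist','w14.png')
print(proj('wrist',[.4885,-.308,.006],s),[proj('wrist',[.4885+.05*np.cos(a),-.308+.05*np.sin(a),.006],s).round() for a in (0,np.pi/2,-np.pi/2)])
E
```

```text
top (474.8617477416992, 259.4036407470703) (51.990474700927734, 53.06813430786133) [ 0.4894 -0.3071  0.006 ]
scene (249.08209228515625, 164.3630657196045) (32.51335906982422, 42.46772384643555) [ 0.4869 -0.3069  0.006 ]
wrist (508.6785659790039, 191.09841918945312) (65.91230010986328, 77.13932800292969) [ 0.4898 -0.3074  0.006 ]
time: 31.95
eef_pos: [0.5681, -0.0595, 0.1798]
tcp_rot: [0.728, -0.685, 0.0, 0.001]
contact_force: [-0.4, -0.9, -2.9]
opening: 0.642
time: 32.58
eef_pos: [0.4916, -0.2967, 0.1793]
tcp_rot: [0.727, -0.687, -0.0, 0.001]
contact_force: [-0.1, 0.8, -3.5]
opening: 0.641
time: 32.95
eef_pos: [0.4889, -0.3066, 0.1796]
tcp_rot: [0.728, -0.686, -0.0, 0.0]
contact_force: [0.1, -0.6, -2.5]
opening: 0.644
t 32.95 pos [ 0.4889 -0.3066  0.1796] d_now(mm) [  1.3   0.3 127.6] rot [ 0.0012 -0.0001  0.0009] d_after_rot [  1.3   0.5 127.6] F [ 0.1 -0.6 -2.5] op 0.644 j6 0.78
[320.5865381  213.45034767] [array([324., 157.]), array([266., 210.]), array([375., 217.])]
```

View pics/w14.png

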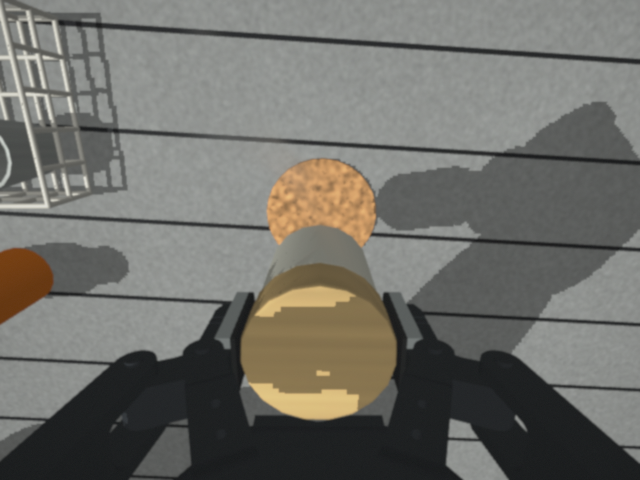

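The coaster's edges match the prediction (far 158, left 267, right 377), so the jar is centred over it. Lower.

```bash
python3 -m crank '0.5 0 25 0 0 0; 0 0 40 0 0 0; 0 0 35 0 0 0; 0 0 17 0 0 0; 0 0 4 0 0 0'; python3 -m crank '0 0 1 0 0 0; 0 0 0 0 0 0; 0 0 0 0 0 0'; python3 -c "
from h import *
go([0.489,-.307,0.0497])"
```

```text
time: 33.62
eef_pos: [0.4885, -0.3075, 0.0581]
tcp_rot: [0.728, -0.686, -0.001, 0.001]
contact_force: [0.9, 0.5, -2.9]
opening: 0.643
time: 34.0
eef_pos: [0.4891, -0.309, 0.0591]
tcp_rot: [0.728, -0.686, 0.001, 0.001]
contact_force: [-0.4, 0.4, -3.0]
opening: 0.642
t 34.0 pos [ 0.4891 -0.309   0.0591] d_now(mm) [-2.   0.   9.4] rot [-0.0005 -0.0026 -0.0002] d_after_rot [-2.   0.   9.4] F [-0.4  0.4 -3. ] op 0.642 j6 0.78
```

```bash
python3 -m crank '-1 0 5 0 0 0; 0 0 2 0 0 0; 0 0 1 0 0 0; 0 0 0 0 0 0; 0 0 0 0 0 0'; python3 -c "
from h import *
go([0.489,-.307,0.0497])"
```

```text
time: 34.62
eef_pos: [0.4885, -0.3073, 0.0499]
tcp_rot: [0.728, -0.686, -0.0, 0.001]
contact_force: [0.2, 2.2, -1.0]
opening: 0.64
t 34.62 pos [ 0.4885 -0.3073  0.0499] d_now(mm) [-0.3 -0.6  0.2] rot [ 0.0012 -0.0007 -0.0002] d_after_rot [-0.3 -0.6  0.2] F [ 0.2  2.2 -1. ] op 0.64 j6 0.78
```

```bash
python3 -m crank '0 0 0.5 0 0 0; 0 0 0 0 0 0; 0 0 0 0 0 0'; python3 -m crank '0 0 0 0 0 0; 0 0 0 0 0 0; 0 0 0 0 0 0;0 0 0 0 0 0' 1; python3 -m crank '0 0 -30 0 0 0; 0 0 -50 0 0 0; 0 0 -60 0 0 0; 0 0 -50 0 0 0; 0 0 0 0 0 0'
python3 - <<'E'
from h import *
go([.4512,.3389,.22])
s=shot('scene','s15.png',(200,110,520,430),1.8)
shot('top','t15.png',(80,140,530,330),1.7)
E
```

```text
time: 35.0
eef_pos: [0.4886, -0.3074, 0.0499]
tcp_rot: [0.728, -0.686, -0.0, 0.001]
contact_force: [-1.4, 2.5, 4.1]
opening: 0.644
time: 35.5
eef_pos: [0.4885, -0.3075, 0.0493]
tcp_rot: [0.728, -0.686, 0.0, 0.001]
contact_force: [0.1, -0.1, 0.8]
opening: 0.997
time: 36.12
eef_pos: [0.4909, -0.3092, 0.2459]
tcp_rot: [0.728, -0.686, 0.006, 0.001]
contact_force: [0.2, 0.2, -0.0]
opening: 0.999
t 36.12 pos [ 0.4909 -0.3092  0.2459] d_now(mm) [-649.5    1.6   19.6] rot [-0.0073 -0.0096 -0.0001] d_after_rot [-649.3    1.4   25.9] F [ 0.2  0.2 -0. ] op 0.999 j6 0.78
```

View pics/s15.png

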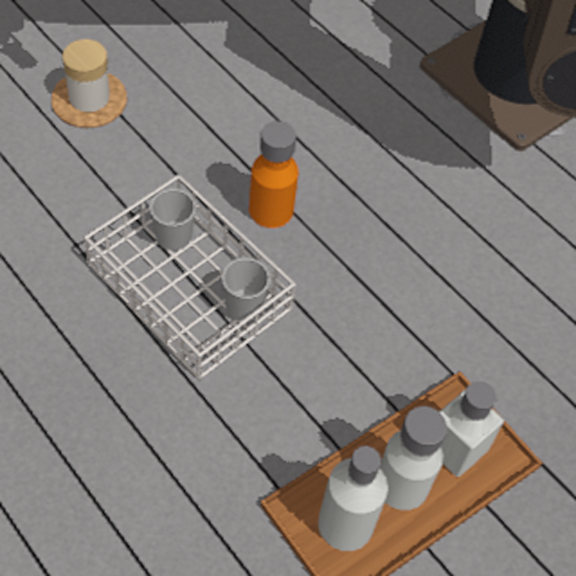

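View pics/t15.png

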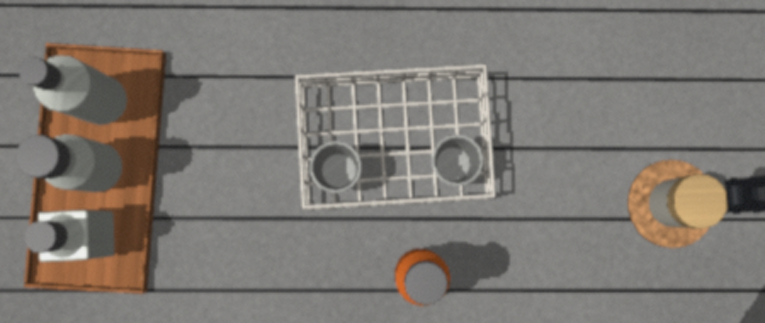

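```bash
python3 -c "
from h import *
print(atz('top',(491.8,257.6),.086),atz('scene',(200+85/1.8,110+53.5/1.8),.086))"; python3 -m crank '-40 0 0 -0.005 -0.006 0; -60 0 0 0 0 0; -60 0 0 0 0 0; -60 0 0 0 0 0; -60 0 0 0 0 0';python3 -m crank '-60 0 0 0 0 0; -60 0 0 0 0 0; -60 0 0 0 0 0; -60 0 0 0 0 0; -60 0 0 0 0 0';python3 -m crank '-45 0 0 0 0 0; -25 0 0 0 0 0; 0 0 0 0 0 0; 0 0 0 0 0 0'
python3 - <<'E'
from h import *
go([.4512,.3389,.15])
s=shot('wrist','w16.png',(260,180,400,300),5)
print(((proj('wrist',[.4512,.3389,.129],s)-np.array([260,180]))*5))
E
```

```text
[ 0.49030932 -0.3062728   0.086     ] [ 0.48418319 -0.30759218  0.086     ]
time: 36.85
eef_pos: [0.4706, -0.0257, 0.2379]
tcp_rot: [0.727, -0.686, -0.006, 0.001]
contact_force: [0.2, 0.0, 0.0]
opening: 0.998
time: 37.48
eef_pos: [0.453, 0.2733, 0.2394]
tcp_rot: [0.728, -0.686, -0.005, 0.002]
contact_force: [0.7, 0.4, 0.2]
opening: 1.0
time: 37.98
eef_pos: [0.4499, 0.3407, 0.2406]
tcp_rot: [0.728, -0.686, -0.004, 0.002]
contact_force: [0.5, -0.1, 0.9]
opening: 1.001
t 37.98 pos [0.4499 0.3407 0.2406] d_now(mm) [ 2.2 -2.  90.5] rot [ 0.0089  0.0033 -0.0004] d_after_rot [ 1.9 -1.2 90.6] F [ 0.5 -0.1  0.9] op 1.001 j6 1.98
[312.04119984 251.07819317]
```

View pics/w16.png

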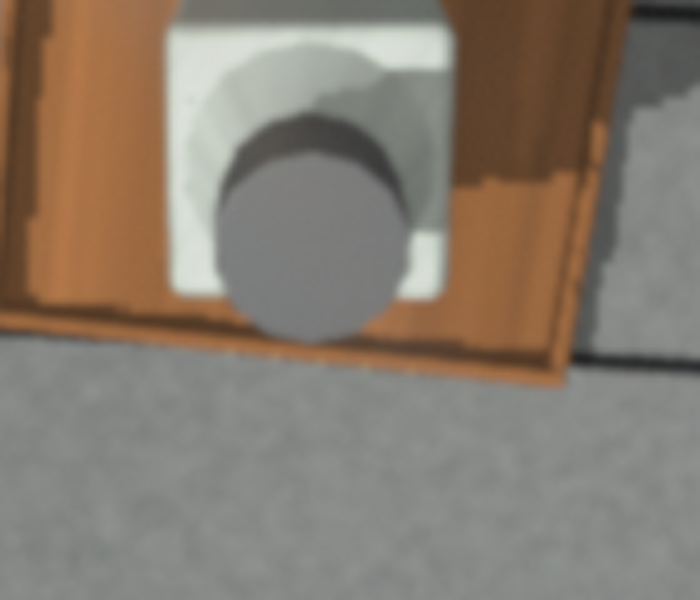

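The square cap is at (312,248), against a predicted (312,251). The jar is within a few mm of the coaster centre. Now descend to the recorded release pose.

```bash
python3 -m crank '1.5 -1 30 0.006 0.002 0; 0 0 45 0 0 0; 0 0 40 0 0 0; 0 0 18 0 0 0; 0 0 4 0 0 0'; python3 -m crank '0 0 0 0 0 0; 0 0 0 0 0 0';python3 -c "
from h import *
go([.4512,.3389,.0971])"
```

```text
time: 38.65
eef_pos: [0.4512, 0.3398, 0.1046]
tcp_rot: [0.727, -0.686, -0.001, -0.0]
contact_force: [0.0, -0.9, -0.4]
opening: 0.997
time: 38.9
eef_pos: [0.4526, 0.3412, 0.1074]
tcp_rot: [0.728, -0.686, -0.0, -0.003]
contact_force: [1.1, 0.8, -0.1]
opening: 0.998
t 38.9 pos [0.4526 0.3412 0.1074] d_now(mm) [ 2.3  1.5 10.2] rot [-0.0033  0.0044 -0.0003] d_after_rot [ 2.2  1.5 10.3] F [ 1.1  0.8 -0.1] op 0.998 j6 1.98
```

```bash
python3 -m crank '1.2 0 6 0 0.002 0; 0 0 2 0 0 0; 0 0 0 0 0 0; 0 0 0 0 0 0';python3 -c "
from h import *
go([.4512,.3389,.0971])"
```

```text
time: 39.4
eef_pos: [0.4514, 0.3395, 0.0973]
tcp_rot: [0.728, -0.686, -0.0, -0.0]
contact_force: [-0.1, -0.5, 0.1]
opening: 0.999
t 39.4 pos [0.4514 0.3395 0.0973] d_now(mm) [0.6 0.2 0.2] rot [ 0.0001  0.001  -0.0002] d_after_rot [0.6 0.2 0.2] F [-0.1 -0.5  0.1] op 0.999 j6 1.98
```

```bash
python3 -m crank '0.5 0 0 0 0 0; 0 0 0 0 0 0; 0 0 0 0 0 0; 0 0 0 0 0 0;0 0 0 0 0 0' -1 45; python3 -m crank '0 0 -10 0 0 0; 0 0 -25 0 0 0; 0 0 -40 0 0 0; 0 0 -40 0 0 0;0 0 -15 0 0 0'; python3 -c "
from h import *
go([.5913,-.0546,.22])"
```

```text
time: 40.02
eef_pos: [0.4516, 0.3389, 0.0976]
tcp_rot: [0.728, -0.686, -0.0, -0.0]
contact_force: [0.3, -0.6, 1.4]
opening: 0.34
time: 40.65
eef_pos: [0.4523, 0.3394, 0.2301]
tcp_rot: [0.728, -0.686, 0.0, -0.002]
contact_force: [-0.2, -0.8, -2.6]
opening: 0.34
t 40.65 pos [0.4523 0.3394 0.2301] d_now(mm) [ 401.6 -115.6    9.4] rot [-0.004   0.003  -0.0001] d_after_rot [ 401.5 -115.6   10.1] F [-0.2 -0.8 -2.6] op 0.34 j6 1.98
```

```bash
python3 -m crank '25 -2 0 0 0 0; 40 -5 0 0 0 0; 50 -15 0 0 0 0; 55 -18 0 0 0 0; 55 -18 0 0 0 0'; python3 -m crank '55 -18 0 0 0 0; 50 -17 0 0 0 0; 40 -13 0 0 0 0; 22 -8 0 0 0 0; 9 -2 0 0 0 0'; python3 -m crank '0 0 0 0 0 0; 0 0 0 0 0 0;0 0 0 0 0 0'
python3 - <<'E'
from h import *
go([.5915,-.0546,.0995])
s=shot('wrist','w17.png')
E
```

```text
time: 41.28
eef_pos: [0.5219, 0.1161, 0.2254]
tcp_rot: [0.728, -0.686, -0.001, 0.001]
contact_force: [0.2, 1.1, -3.5]
opening: 0.338
time: 41.9
eef_pos: [0.5905, -0.0551, 0.2257]
tcp_rot: [0.727, -0.686, -0.002, 0.0]
contact_force: [-0.6, -0.0, -3.6]
opening: 0.338
time: 42.28
eef_pos: [0.5906, -0.0534, 0.2271]
tcp_rot: [0.728, -0.685, -0.0, -0.0]
contact_force: [-0.5, -0.3, -4.2]
opening: 0.339
t 42.27 pos [ 0.5906 -0.0534  0.2271] d_now(mm) [  1.4  -0.9 127.6] rot [0.     0.0013 0.0013] d_after_rot [  1.2  -0.9 127.6] F [-0.5 -0.3 -4.2] op 0.339 j6 1.25
```

View pics/w17.png

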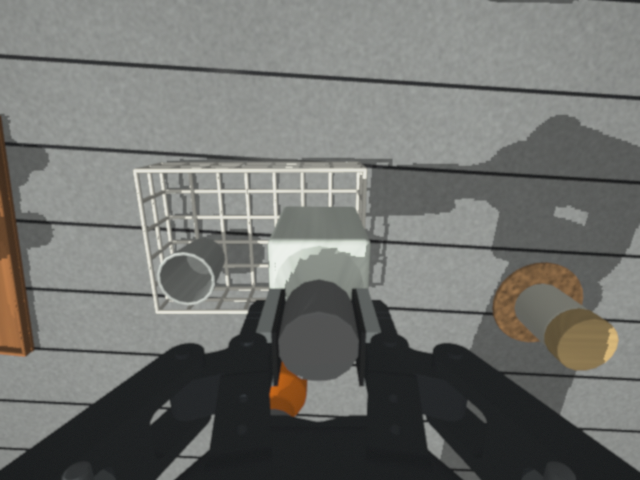

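The square bottle hangs over the crate's far-right place, and the jar is upright on the coaster. Descend in two stages.

```bash
python3 -m crank '1 -1 20 0 0.001 0.001; 0 0 35 0 0 0; 0 0 15 0 0 0; 0 0 0 0 0 0; 0 0 0 0 0 0'; python3 -c "
from h import *
go([.5915,-.0546,.0995])"
```

```text
time: 42.95
eef_pos: [0.5927, -0.0558, 0.1582]
tcp_rot: [0.727, -0.686, 0.001, -0.001]
contact_force: [-0.5, 0.4, -2.9]
opening: 0.339
t 42.95 pos [ 0.5927 -0.0558  0.1582] d_now(mm) [-1.3  1.3 58.7] rot [-0.0021 -0.0007 -0.0012] d_after_rot [-1.3  1.2 58.7] F [-0.5  0.4 -2.9] op 0.339 j6 1.25
```

```bash
python3 -m crank '-0.6 0.3 15 0 0 0; 0 0 20 0 0 0; 0 0 12 0 0 0; 0 0 5 0 0 0; 0 0 2 0 0 0'; python3 -m crank '0 0 1 0 0 0; 0 0 0 0 0 0; 0 0 0 0 0 0';python3 -c "
from h import *
go([.5915,-.0546,.0995])"
```

```text
time: 43.58
eef_pos: [0.5915, -0.055, 0.1025]
tcp_rot: [0.727, -0.686, -0.0, 0.0]
contact_force: [-0.3, 0.0, -3.1]
opening: 0.338
time: 43.95
eef_pos: [0.5918, -0.055, 0.1025]
tcp_rot: [0.727, -0.686, 0.0, -0.0]
contact_force: [-0.2, -0.4, -3.5]
opening: 0.333
t 43.95 pos [ 0.5918 -0.055   0.1025] d_now(mm) [-0.5  0.3  3. ] rot [-0.0009 -0.0003 -0.0012] d_after_rot [-0.5  0.3  3. ] F [-0.2 -0.4 -3.5] op 0.333 j6 1.25
```

```bash
python3 -m crank '0 0 2 0 0 0; 0 0 1.2 0 0 0; 0 0 0 0 0 0; 0 0 0 0 0 0';python3 -c "
from h import *
go([.5915,-.0546,.0995])"
```

```text
time: 44.45
eef_pos: [0.5919, -0.0551, 0.0996]
tcp_rot: [0.727, -0.686, 0.0, -0.0]
contact_force: [-2.2, -0.4, 3.3]
opening: 0.338
t 44.45 pos [ 0.5919 -0.0551  0.0996] d_now(mm) [-0.5  0.4  0.1] rot [-0.0009 -0.0003 -0.0012] d_after_rot [-0.5  0.4  0.1] F [-2.2 -0.4  3.3] op 0.338 j6 1.25
```

Contact made. Release, rise and go to the milk bottle on the tray.

```bash
python3 -m crank '0 0 0 0 0 0; 0 0 0 0 0 0; 0 0 0 0 0 0;0 0 0 0 0 0' 1; python3 -m crank '0 0 -30 0 0 0; 0 0 -50 0 0 0; 0 0 -50 0 0 0; 0 0 -10 0 0 0; 0 0 0 0 0 0'
python3 - <<'E'
from h import *
go([.5265,.3344,.235])
s=shot('wrist','w18.png',(240,180,400,300),5)
print(((proj('wrist',[.5915,-.0545,.131],s)-np.array([240,180]))*5))
E
```

```text
time: 44.95
eef_pos: [0.5916, -0.055, 0.0987]
tcp_rot: [0.727, -0.686, 0.0, -0.0]
contact_force: [0.0, -0.3, 0.1]
opening: 1.002
time: 45.58
eef_pos: [0.5917, -0.055, 0.2391]
tcp_rot: [0.727, -0.686, 0.001, -0.0]
contact_force: [-0.1, -0.2, -0.1]
opening: 0.998
t 45.58 pos [ 0.5917 -0.055   0.2391] d_now(mm) [-392.5   42.6    3.9] rot [-0.0011 -0.0004 -0.0012] d_after_rot [-392.6   42.1    4.1] F [-0.1 -0.2 -0.1] op 0.998 j6 1.25
[393.01013136 273.85995708]
```

View pics/w18.png

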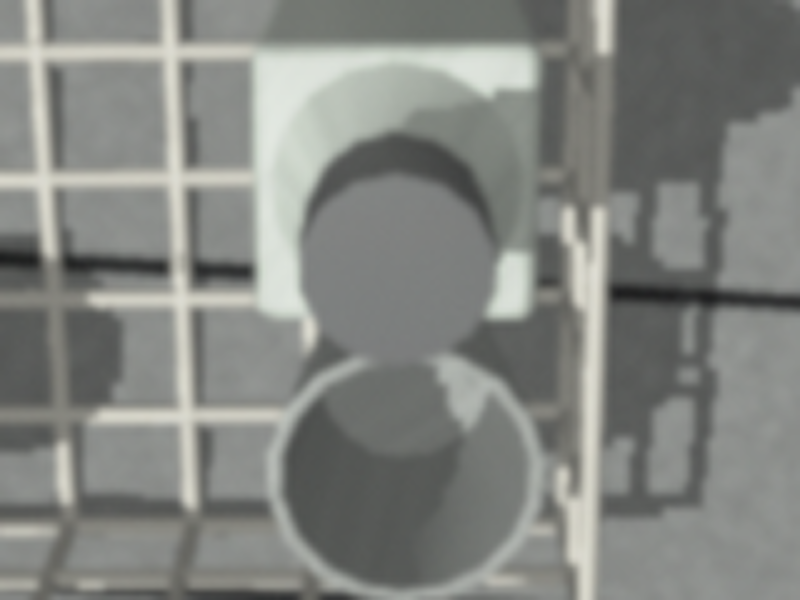

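The square bottle is back within about 1 mm. Next is the milk bottle.

```bash
python3 -m crank '-40 4 0 0 0 0; -60 6 0 0 0 0; -60 7 0 0 0 0; -60 7 0 0 0 0; -60 7 0 0 0 0'; python3 -m crank '-55 6 0 0 0 0; -40 4 0 0 0 0; -17.5 1 0 0 0 0; 0 0 0 0 0 0; 0 0 0 0 0 0'
python3 - <<'E'
from h import *
go([.5265,.3344,.1167])
s=shot('wrist','w19.png',(260,180,400,300),5)
print(((proj('wrist',[.5265,.3344,.149],s)-np.array([260,180]))*5))
E
```

```text
time: 46.25
eef_pos: [0.5426, 0.2242, 0.2356]
tcp_rot: [0.727, -0.686, -0.001, 0.002]
contact_force: [-0.6, 0.4, 0.8]
opening: 1.0
time: 46.88
eef_pos: [0.5271, 0.3331, 0.2379]
tcp_rot: [0.727, -0.687, -0.0, 0.001]
contact_force: [0.3, 0.4, 0.8]
opening: 0.998
t 46.88 pos [0.5271 0.3331 0.2379] d_now(mm) [ -1.5   0.4 121.2] rot [ 0.0012 -0.0011 -0.0025] d_after_rot [ -1.4   0.6 121.2] F [0.3 0.4 0.8] op 0.998 j6 1.92
[286.75624131 316.72827033]
```

View pics/w19.png

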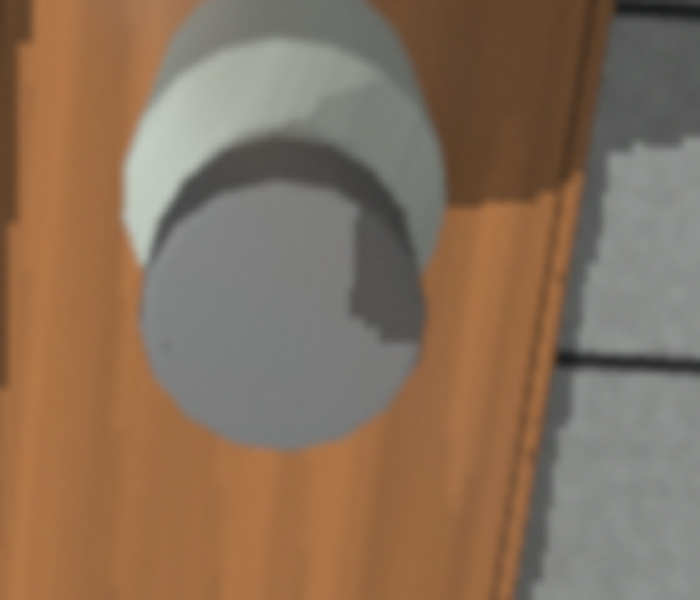

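The milk cap is at (284,315), against a predicted (287,317). Descend.

```bash
python3 -m crank '0 0 30 0 0 -0.002; 0 0 45 0 0 0; 0 0 30 0 0 0; 0 0 10 0 0 0; 0 0 2 0 0 0'; python3 -m crank '0 0 0 0 0 0; 0 0 0 0 0 0';python3 -c "
from h import *
go([.5265,.3344,.1167])"
```

```text
time: 47.55
eef_pos: [0.5274, 0.3338, 0.122]
tcp_rot: [0.728, -0.686, 0.0, -0.0]
contact_force: [0.1, -0.2, 0.5]
opening: 1.002
time: 47.8
eef_pos: [0.5279, 0.3348, 0.1236]
tcp_rot: [0.728, -0.686, 0.001, -0.001]
contact_force: [0.4, -0.5, -0.4]
opening: 0.999
t 47.8 pos [0.5279 0.3348 0.1236] d_now(mm) [0.3 1.4 6.9] rot [-0.0028  0.001   0.0008] d_after_rot [0.3 1.4 6.9] F [ 0.4 -0.5 -0.4] op 0.999 j6 1.91
```

```bash
python3 -m crank '0 1 4 0 0 0; 0 0 2 0 0 0;0 0 0 0 0 0;0 0 0 0 0 0'; python3 -m crank '0 0 0 0 0 0; 0 0 0 0 0 0; 0 0 0 0 0 0; 0 0 0 0 0 0;0 0 0 0 0 0' -1 45; python3 -c "
from h import *
go([.5262,.0037,.235])"; python3 -m crank '0 0 -10 0 0 0; 0 0 -30 0 0 0; 0 0 -40 0 0 0; 0 0 -35 0 0 0;0 0 -5 0 0 0'; python3 -c "
from h import *
go([.5262,.0037,.235])"
```

```text
time: 48.3
eef_pos: [0.5259, 0.3344, 0.1157]
tcp_rot: [0.728, -0.686, -0.0, 0.0]
contact_force: [-0.4, 0.1, -1.1]
opening: 1.0
time: 48.92
eef_pos: [0.5262, 0.3345, 0.116]
tcp_rot: [0.728, -0.686, 0.0, -0.0]
contact_force: [-0.5, -0.1, 1.0]
opening: 0.458
t 48.92 pos [0.5262 0.3345 0.116 ] d_now(mm) [ 330.1   19.7 -119.1] rot [-0.0007  0.0002  0.0008] d_after_rot [ 330.2   19.5 -119. ] F [-0.5 -0.1  1. ] op 0.458 j6 1.91
time: 49.55
eef_pos: [0.5272, 0.335, 0.2393]
tcp_rot: [0.728, -0.686, 0.001, -0.003]
contact_force: [0.2, -0.6, -2.2]
opening: 0.455
t 49.55 pos [0.5272 0.335  0.2393] d_now(mm) [330.7  20.9   3.5] rot [-0.0057  0.0021  0.0009] d_after_rot [330.7  20.5   4.3] F [ 0.2 -0.6 -2.2] op 0.455 j6 1.91
```

```bash
python3 -m crank '25 2 0 0 0 0; 40 3 0 0 0 0; 50 3 0 0 0 0; 55 4 0 0 0 0; 55 4 0 0 0 0'; python3 -m crank '50 3 0 0 0 0; 35 1 0 0 0 0; 20 0 0 0 0 0; 0 0 0 0 0 0; 0 0 0 0 0 0'; python3 -m crank '0 0 25 0 0 0; 0 0 30 0 0 0; 0 0 5 0 0 0; 0 0 0 0 0 0; 0 0 0 0 0 0'; python3 -c "
from h import *
go([.526,.0037,.1179])
shot('wrist','w20.png')"
```

```text
time: 50.18
eef_pos: [0.5219, 0.1073, 0.2334]
tcp_rot: [0.728, -0.685, -0.001, 0.001]
contact_force: [0.5, 0.2, -2.3]
opening: 0.454
time: 50.8
eef_pos: [0.525, 0.0044, 0.2344]
tcp_rot: [0.728, -0.686, -0.001, 0.0]
contact_force: [0.1, -0.0, -2.7]
opening: 0.454
time: 51.42
eef_pos: [0.5267, 0.0039, 0.1773]
tcp_rot: [0.728, -0.685, 0.001, -0.001]
contact_force: [0.9, -0.2, -3.1]
opening: 0.452
t 51.42 pos [0.5267 0.0039 0.1773] d_now(mm) [ 0.1  0.8 59.4] rot [-0.0027 -0.0006  0.0013] d_after_rot [ 0.2  0.7 59.4] F [ 0.9 -0.2 -3.1] op 0.452 j6 1.33
```

View pics/w20.png

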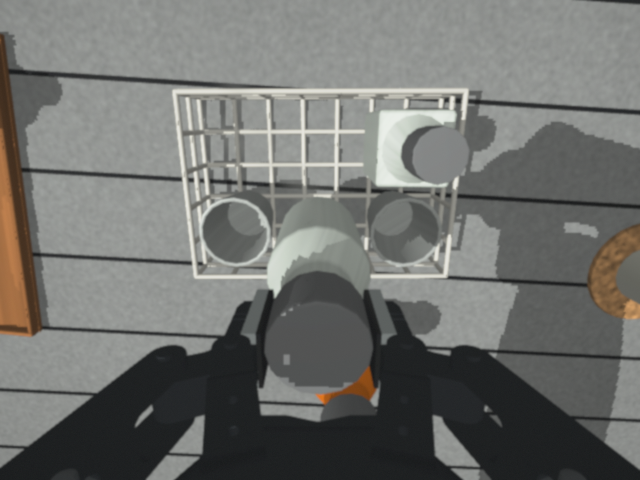

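The milk bottle is centred between the cups, over its place. Descend.

```bash
python3 -m crank '0 0.3 15 0 0 0; 0 0 20 0 0 0; 0 0 13 0 0 0; 0 0 5 0 0 0; 0 0 2 0 0 0'; python3 -m crank '0 0 1 0 0 0; 0 0 0 0 0 0; 0 0 0 0 0 0';python3 -c "
from h import *
go([.526,.0037,.1179])"
```

```text
time: 52.1
eef_pos: [0.5255, 0.0037, 0.1206]
tcp_rot: [0.728, -0.686, -0.0, -0.0]
contact_force: [-0.3, -0.3, -2.4]
opening: 0.454
time: 52.48
eef_pos: [0.5257, 0.0037, 0.1202]
tcp_rot: [0.728, -0.686, 0.0, -0.0]
contact_force: [1.3, -0.5, -2.0]
opening: 0.451
t 52.48 pos [0.5257 0.0037 0.1202] d_now(mm) [ 0.  -0.3  2.3] rot [-0.0008 -0.0002  0.0008] d_after_rot [ 0.  -0.3  2.3] F [ 1.3 -0.5 -2. ] op 0.451 j6 1.32
```

```bash
python3 -m crank '0 0 1.5 0 0 0; 0 0 1 0 0 0; 0 0 0 0 0 0; 0 0 0 0 0 0';python3 -c "
from h import *
go([.526,.0037,.1179])"
```

```text
time: 52.98
eef_pos: [0.5258, 0.0037, 0.118]
tcp_rot: [0.728, -0.686, 0.0, -0.0]
contact_force: [-1.3, 0.6, 3.7]
opening: 0.455
t 52.98 pos [0.5258 0.0037 0.118 ] d_now(mm) [ 0.  -0.2  0.1] rot [-0.0009 -0.0002  0.0008] d_after_rot [ 0.  -0.2  0.1] F [-1.3  0.6  3.7] op 0.455 j6 1.32
```

```bash
python3 -m crank '0 0 0 0 0 0; 0 0 0 0 0 0; 0 0 0 0 0 0;0 0 0 0 0 0' 1; python3 -m crank '0 0 -30 0 0 0; 0 0 -50 0 0 0; 0 0 -30 0 0 0; 0 0 -10 0 0 0; 0 0 0 0 0 0'
python3 - <<'E'
from h import *
go([.6011,.3315,.235])
E
```

```text
time: 53.48
eef_pos: [0.5254, 0.0037, 0.1171]
tcp_rot: [0.728, -0.686, -0.0, 0.0]
contact_force: [0.3, -0.4, 0.3]
opening: 1.0
time: 54.1
eef_pos: [0.5253, 0.0038, 0.237]
tcp_rot: [0.728, -0.686, 0.0, -0.0]
contact_force: [0.2, 0.9, -0.1]
opening: 1.002
t 54.1 pos [0.5253 0.0038 0.237 ] d_now(mm) [-322.6  -95.2    2.1] rot [-0.0002 -0.      0.0007] d_after_rot [-322.7  -94.9    2. ] F [ 0.2  0.9 -0.1] op 1.002 j6 1.32
```

Now to the tall bottle on the tray.

```bash
python3 -m crank '-35 -10 0 0 0 0; -55 -16 0 0 0 0; -60 -18 0 0 0 0; -60 -18 0 0 0 0; -55 -16 0 0 0 0'; python3 -m crank '-40 -12 0 0 0 0; -17.5 -5 0 0 0 0; 0 0 0 0 0 0; 0 0 0 0 0 0'
python3 - <<'E'
from h import *
go([.6011,.3315,.1365])
s=shot('wrist','w21.png',(260,200,400,320),5)
print(((proj('wrist',[.6011,.3315,.169],s)-np.array([260,200]))*5))
E
```

```text
time: 54.72
eef_pos: [0.5865, 0.2745, 0.2342]
tcp_rot: [0.728, -0.686, -0.001, 0.002]
contact_force: [0.8, -0.8, 0.9]
opening: 1.002
time: 55.22
eef_pos: [0.6007, 0.3295, 0.2366]
tcp_rot: [0.727, -0.686, -0.0, 0.001]
contact_force: [-0.2, 0.1, -0.8]
opening: 0.999
t 55.23 pos [0.6007 0.3295 0.2366] d_now(mm) [ -2.   -0.6 100.1] rot [ 0.0013 -0.001  -0.0005] d_after_rot [ -1.9  -0.5 100.1] F [-0.2  0.1 -0.8] op 0.999 j6 1.87
[282.07156207 263.56327362]
```

View pics/w21.png

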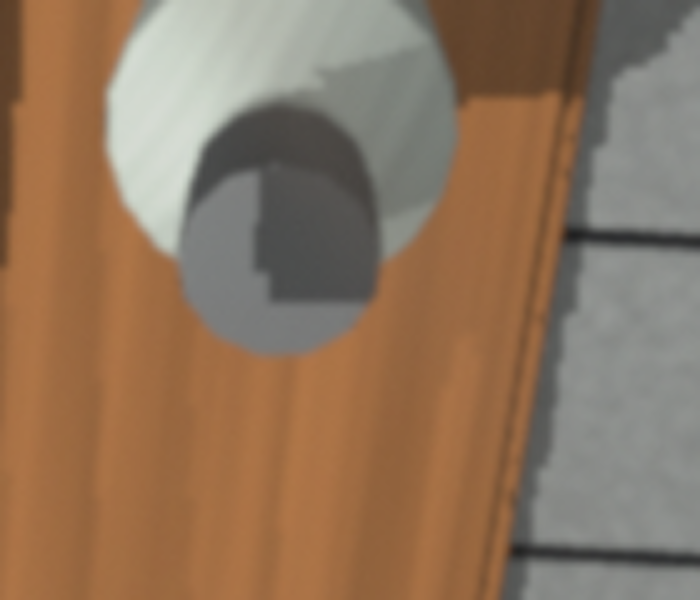

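The tall cap disc is at (281,260), against a predicted (282,264). Descend.

```bash
python3 -m crank '-0.5 0 25 0 0 0; 0 0 35 0 0 0; 0 0 25 0 0 0; 0 0 10 0 0 0; 0 0 2 0 0 0'; python3 -m crank '0 0 0 0 0 0; 0 0 0 0 0 0';python3 -c "
from h import *
go([.6011,.3315,.1365])"
```

```text
time: 55.9
eef_pos: [0.601, 0.3308, 0.1403]
tcp_rot: [0.728, -0.686, -0.0, 0.0]
contact_force: [0.1, -0.2, -0.7]
opening: 0.999
time: 56.15
eef_pos: [0.6016, 0.3318, 0.1419]
tcp_rot: [0.728, -0.686, 0.001, -0.001]
contact_force: [1.0, -0.3, 0.2]
opening: 1.0
t 56.15 pos [0.6016 0.3318 0.1419] d_now(mm) [0.3 0.6 5.4] rot [-0.0025  0.0007  0.0007] d_after_rot [0.3 0.6 5.4] F [ 1.  -0.3  0.2] op 1.0 j6 1.87
```

```bash
python3 -m crank '0 0.4 3 0 0 0; 0 0 1.5 0 0 0;0 0 0 0 0 0;0 0 0 0 0 0'; python3 -m crank '0 0 0 0 0 0; 0 0 0 0 0 0; 0 0 0 0 0 0; 0 0 0 0 0 0;0 0 0 0 0 0' -1 45; python3 -c "
from h import *
go([.5845,.0669,.235])"; python3 -m crank '0 0 -10 0 0 0; 0 0 -30 0 0 0; 0 0 -35 0 0 0; 0 0 -25 0 0 0;0 0 0 0 0 0'; python3 -c "
from h import *
go([.5845,.0669,.235])"
```

```text
time: 56.65
eef_pos: [0.6005, 0.3316, 0.1357]
tcp_rot: [0.728, -0.686, -0.0, 0.0]
contact_force: [0.3, -0.0, -0.5]
opening: 1.004
time: 57.28
eef_pos: [0.6006, 0.3315, 0.136]
tcp_rot: [0.728, -0.686, 0.0, -0.0]
contact_force: [0.2, -1.1, -0.6]
opening: 0.294
t 57.27 pos [0.6006 0.3315 0.136 ] d_now(mm) [263.2  31.8 -99.1] rot [-0.0005  0.      0.0007] d_after_rot [263.2  31.7 -99. ] F [ 0.2 -1.1 -0.6] op 0.294 j6 1.87
time: 57.9
eef_pos: [0.6016, 0.3321, 0.2391]
tcp_rot: [0.728, -0.686, 0.001, -0.003]
contact_force: [-0.3, -0.6, -2.7]
opening: 0.286
t 57.9 pos [0.6016 0.3321 0.2391] d_now(mm) [263.7  33.    3.4] rot [-0.0054  0.0017  0.0009] d_after_rot [263.7  32.7   4.1] F [-0.3 -0.6 -2.7] op 0.286 j6 1.87
```

```bash
python3 -m crank '25 3 0 0 0 0; 45 6 0 0 0 0; 50 7 0 0 0 0; 50 6 0 0 0 0; 45 5 0 0 0 0'; python3 -m crank '32 4 0 0 0 0; 15 1 0 0 0 0; 0 0 0 0 0 0; 0 0 0 0 0 0'; python3 -m crank '0 0 15 0 0 0; 0 0 20 0 0 0; 0 0 5 0 0 0; 0 0 0 0 0 0; 0 0 0 0 0 0'; python3 -c "
from h import *
go([.584,.0669,.138])
shot('wrist','w22.png')"
```

```text
time: 58.52
eef_pos: [0.5846, 0.1126, 0.2333]
tcp_rot: [0.728, -0.686, -0.001, 0.002]
contact_force: [0.6, -0.3, -2.0]
opening: 0.289
time: 59.02
eef_pos: [0.5839, 0.069, 0.2353]
tcp_rot: [0.728, -0.685, -0.001, 0.0]
contact_force: [0.5, 0.8, -2.8]
opening: 0.292
time: 59.65
eef_pos: [0.5846, 0.0681, 0.1963]
tcp_rot: [0.728, -0.686, 0.0, -0.0]
contact_force: [0.1, -0.1, -1.7]
opening: 0.293
t 59.65 pos [0.5846 0.0681 0.1963] d_now(mm) [ 1.2  0.7 58.3] rot [-0.0011 -0.0001  0.0008] d_after_rot [ 1.2  0.7 58.3] F [ 0.1 -0.1 -1.7] op 0.293 j6 1.45
```

View pics/w22.png

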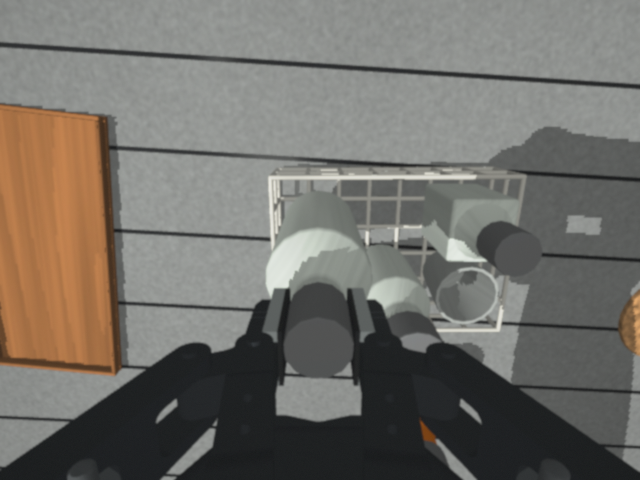

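The tall bottle hangs over its place, clear of the milk bottle. Descend.

```bash
python3 -m crank '1 0.4 15 0 0 0; 0 0 20 0 0 0; 0 0 12 0 0 0; 0 0 5 0 0 0; 0 0 2 0 0 0'; python3 -m crank '0 0 1 0 0 0; 0 0 0 0 0 0; 0 0 0 0 0 0';python3 -c "
from h import *
go([.584,.0669,.138])"
```

```text
time: 60.32
eef_pos: [0.5838, 0.0671, 0.1413]
tcp_rot: [0.728, -0.686, -0.0, 0.0]
contact_force: [-0.5, 0.9, -2.1]
opening: 0.287
time: 60.7
eef_pos: [0.5841, 0.0671, 0.1413]
tcp_rot: [0.728, -0.686, 0.0, -0.0]
contact_force: [-0.6, -1.2, -2.0]
opening: 0.291
t 60.7 pos [0.5841 0.0671 0.1413] d_now(mm) [0.2 0.1 3.3] rot [-0.0009 -0.0001  0.0008] d_after_rot [0.2 0.1 3.3] F [-0.6 -1.2 -2. ] op 0.291 j6 1.45
```

```bash
python3 -m crank '0 0 2 0 0 0; 0 0 1.5 0 0 0; 0 0 0 0 0 0; 0 0 0 0 0 0';python3 -c "
from h import *
go([.584,.0669,.138])"
```

```text
time: 61.2
eef_pos: [0.5842, 0.067, 0.1379]
tcp_rot: [0.728, -0.686, 0.0, -0.0]
contact_force: [-1.4, -1.2, 2.1]
opening: 0.29
t 61.2 pos [0.5842 0.067  0.1379] d_now(mm) [ 0.1  0.2 -0.1] rot [-0.0008 -0.0002  0.0008] d_after_rot [ 0.1  0.2 -0.1] F [-1.4 -1.2  2.1] op 0.29 j6 1.45
```

Contact made. Release, rise, and back away towards −x/−y at height for a clean look.

```bash
python3 -m crank '0 0 0 0 0 0; 0 0 0 0 0 0; 0 0 0 0 0 0;0 0 0 0 0 0' 1; python3 -m crank '0 0 -30 0 0 0; 0 0 -50 0 0 0; 0 0 -60 0 0 0; 0 0 -60 0 0 0; 0 0 0 0 0 0'; python3 -m crank '40 20 -10 0 0 0; 60 30 0 0 0 0; 60 30 0 0 0 0; 60 20 0 0 0 0; 60 10 0 0 0 0';python3 -m crank '60 0 0 0 0 0; 60 0 0 0 0 0; 60 0 0 0 0 0; 30 0 0 0 0 0; 0 0 0 0 0 0'
python3 - <<'E'
from h import *
go([.5,-.02,.36])
shot('top','t23.png',(230,165,400,325),3.6)
shot('scene','s23.png')
E
```

```text
time: 61.7
eef_pos: [0.5838, 0.0671, 0.1373]
tcp_rot: [0.728, -0.686, 0.0, -0.0]
contact_force: [0.4, -0.2, -0.0]
opening: 0.997
time: 62.32
eef_pos: [0.5863, 0.067, 0.3453]
tcp_rot: [0.728, -0.686, 0.005, -0.004]
contact_force: [-0.8, 0.7, -0.0]
opening: 0.997
time: 62.95
eef_pos: [0.4933, -0.2112, 0.3463]
tcp_rot: [0.728, -0.686, -0.0, -0.0]
contact_force: [1.2, -0.2, 0.7]
opening: 0.995
time: 63.58
eef_pos: [0.5062, -0.4212, 0.3445]
tcp_rot: [0.727, -0.687, -0.002, -0.0]
contact_force: [-0.1, 0.2, -0.2]
opening: 1.0
t 63.58 pos [ 0.5062 -0.4212  0.3445] d_now(mm) [-401.   -16.6  -14.3] rot [ 0.0024  0.0029 -0.0022] d_after_rot [-400.9  -17.5  -15.5] F [-0.1  0.2 -0.2] op 1.0 j6 0.67
```

View pics/t23.png

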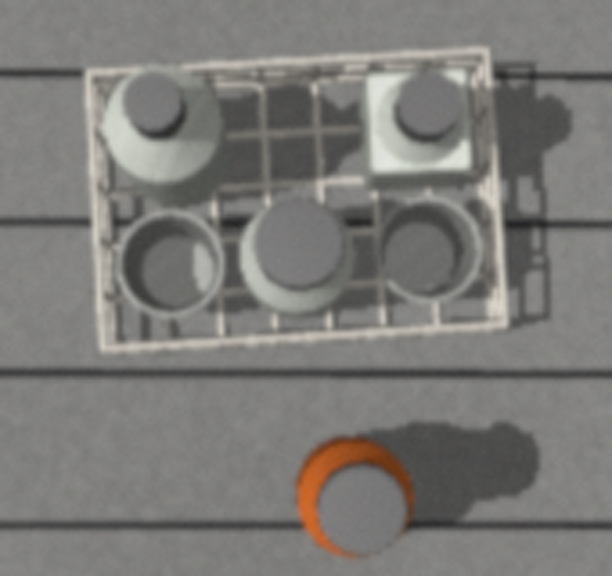

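View pics/s23.png

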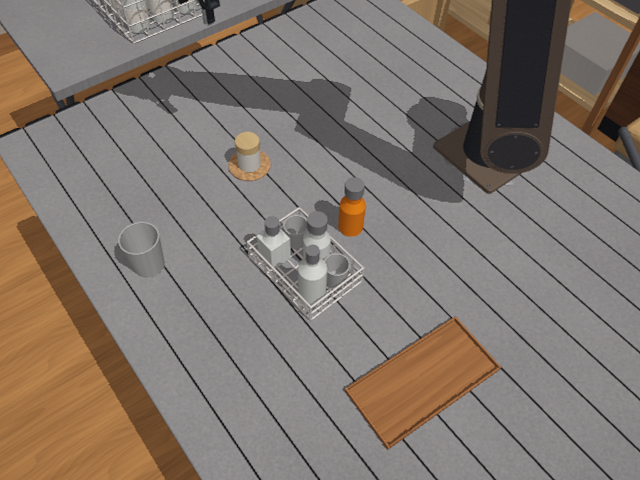

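The top crop matches the first one: tall (154,101), milk (299,243), square (428,104) against (154,99), (299,243), (428,102). The cups are unchanged, and the jar stands on the coaster at (248,153) in the scene view. The robot is clear, so I hand in.

```bash
python3 -m crank '0 0 0 0 0 0; 0 0 0 0 0 0; 0 0 0 0 0 0' && python3 -c "
from plant import ctrl
print(ctrl.sign_off())"
```

```text
time: 64.05
eef_pos: [0.5073, -0.4187, 0.3477]
tcp_rot: [0.728, -0.685, 0.0, 0.0]
contact_force: [0.3, -0.6, 0.1]
opening: 1.005
the job is handed in; nothing more can be done
None
```

I stood the tall, milk and square bottles on the tray, set the jar on the coaster, then put each bottle back in its own place in the crate. I handed the job in at about 64 s; the hand-in gives no verdict.

- **Bottles:** In the last top view all three caps are within about 2 zoomed pixels (roughly 1 mm) of where they were at the start. All three stand upright.
- **Cups and orange bottle:** The cups and the orange look-alike look unmoved in that view.
- **Jar:** It stands upright on the coaster. The jar's offset from the coaster's middle is 1 mm measured from the top camera and about 3 mm from the scene camera. That gap matches the roughly 4 mm difference between those two cameras from the start, and both readings are inside 15 mm.
- **Robot:** The arm is clear of everything, with no contact force. No check failed.

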